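Hang the tea strainer to drip over the mug

TASK

Hook the steel tea strainer onto the free end of the rail, where no ledge is above it, and slide it along the rail under the ledge until its hook is in line with the pointed marker; leave it hanging there. Then slide the wooden coaster along the tiles, without lifting it and with the mug standing in it, until the mug is centred under the hanging strainer. Do not tip the mug, and leave the sugar canister, the jar and the power strip where they are.

Things in the scene. Friction and masses are not known exactly. Their poses are not given: they have to be found in the camera images.
- rack: Fixed rack on the tiles. Origin on the tiles straight below the middle of its steel rail; x away from the robot, y along the rail (to the left), z up. Rail: round bar, 12 mm in diameter, axis 260 mm high, from y = -270 to +270 mm. Posts 14 mm thick stand 50 mm behind it (x = +50) at y = -280, +20 and +280, with bars from the end posts to the rail's ends.
- ledge (a point): Centre of the underside of the rack's wooden ledge, which covers only the rail's right part (rack y = -285 to +30 mm; x = -45 to +30; z = 290 to 304): too low to lift the hook over the rail beneath it. A vertical gripper holding the strainer would strike it: lean the tool back towards the robot by 25 to 45 degrees.
- rail_free (a point): Point on the rail's axis in the middle of its free end, with nothing above: rack frame (0, 150, 260) mm; free from y = +30 to +270.
- marker: Fixed steel clip 12 mm wide across the ledge, with a pointed finial 40 mm tall on top. Origin on the ledge's top, above the rail's axis; axes as the rack's. Its place along the ledge varies.
- mark (a point): The point on the rail's axis straight below the marker; axes as the rack's.
- strainer: Loose stainless tea strainer, 163 mm tall, 180 g, standing on its flat bottom. Origin: centre of the underside; z up. Basket 48 mm wide at the bottom, 68 at its rim, 45 high. An 18 mm wide strip rises on its -x side, carries a black grip block and ends in a hook bent over towards +x, open below, 26 mm wide inside, its free end 20 mm below the hook point. It hangs nearly upright.
- strainer_hook (a point): The point in the strainer's hook where the rail's axis lies when it hangs: at (-4, 0, 150) mm in the strainer's frame.
- strainer_grip (a point): Centre of the black plastic grip block on the strainer's -x side: 12 mm thick (y), 46 mm long (x), 30 mm high; at (-43, 0, 80) mm in the strainer's frame.
- coaster: Loose wooden coaster, 250 g, origin at the centre of the underside of its round part, 104 mm in diameter, inner floor 10 mm high with a raised rim to 15 mm. A straight stub handle 26 mm wide and 20 mm high reaches along -x to 146 mm from the origin.
- coaster_handle (a point): Where to hold the coaster's handle: at (-125, 0, 10) mm in the coaster's frame.
- mug: Loose teal enamel mug, 200 g, 78 mm in diameter and 80 mm high, handle on its +y side, standing in the coaster. Origin at the centre of its underside, z up. Its mouth is then 90 mm above the tiles, 20 mm below the hanging strainer.
- canister: Bystander: clear sugar canister with a grey twist cap, 76 mm in diameter, 107 mm high, origin at the centre of the underside.
- power_strip: Bystander: black power strip, 220 mm (x) by 58 by 42 mm, origin at the centre of the underside.
- jar: Bystander: amber glass jar, 64 mm in diameter, 100 mm high, origin at the centre of the underside.
Things that resemble listed ones, but are neither listed nor needed, are in the scene too. Of the things that look like the coaster, take the one that is farthest to the robot's left at the start.

How it is judged:
By the outcome, as a careful person would: the job done as asked, in the order asked, and still so for the second after the job is handed in, with the robot touching nothing.
It also fails if it takes over 67 s, if anything falls off the work surface, if the arm or the gripper's body presses on something with over 40 N, if the wrist force passes 120 N, or if a joint passes its speed limit or range.

ROBOT

A 6-joint arm with a two-finger parallel gripper is mounted at the origin on the work surface. World frame = base frame: x ahead of the robot, y to its left, z up, the work surface at z = 0. Lengths are in mm, angles in rad, forces in N, time in s.
With the tool pointing down it reaches from about 350 to 875 mm from the base axis. Payload 4.2 kg.
Tool frame: the origin (TCP) lies midway between the tips of the shut fingers; the grasp point (between the pads) lies 19 mm behind it; x points along the fingers, y is the direction in which the jaws open and shut, and the axes are right-handed (so a half turn about x gives the same grasp; the last joint's range is limited). The gripper opens to 85 mm and grips with 20 to 120 N. Pads are 22 mm wide; open, the fingers measure 114 mm over their backs; the gripper's body (76 mm by 85 mm) begins 54 mm behind the grasp point. The pads swing forward as they close: fully open they stand 13 mm farther back than shut.
Start: joints at [-1.036, 0.385, 0.008, 0, -1.194, -0.259], TCP at [170.214, -601.354, 231.312] pointing down, gripper open.
Joint ranges: [-3.14, 3.14], [-1.21, 2.06], [-1.07, 1.41], [-3.16, 2.05], [-2.99, -0.16], [-3.1, 3.1]. Speed limits (rad/s): [2.79, 2.79, 3.14, 3.14, 3.14, 3.14].

INTERFACE

Orientations are given as a unit quaternion [x, y, z, w].
In Python, from bench import readout, imaging, arm gives the robot as it stands.
- The arm moves only by the tool arm_command, never from a script. Its argument "increments" is a list of rows, each a list of 3 entries, a list of its own where there are three numbers: the turn, a rotation vector about the world's x, y, z in degrees, then the shift along the world's x, y, z in mm, then the closure, from 0 (fully open) to 1 (shut). In form: [[[ax, ay, az], [tx, ty, tz], fingers], ...]. A call has exactly 5 rows; each row is the pose to reach, as a shift and turn from the pose measured when the call began; what a row does not reach only later rows make up. A row lasts 1/10 s, in which the tool goes at most 50 mm and 8.59 degrees, less where a joint would pass 70% of its speed; a pose out of reach is approached as far as the arm can. A call with a gripper value outside its range is refused whole. The fingers move at their own pace and stop on an object; the grip force is fixed at half the most. Time passes only in rows, so rows that repeat a pose let the fingers close, or fill a call up. It gives the time, the measured TCP pose, the force and the opening at its end, in the units of the state.
- readout.read_state(): the state, without advancing time (a new reading comes with each control period).
- imaging.get_image(name): name is "side" or "top" or "wrist"; returns (picture, depth): 420x560x3 uint8, blue, green, red; 420x560 float32, mm along the optical axis (not along the pixel's ray), 0 where there is no reading.
- imaging.camera_info(name): a dict with "vfov" (degrees; the focal length in pixels is half the picture's height over the tangent of half this angle, whatever the lens; pixels are square), "cx", "cy" (the principal point, pixels), "eye" and "rotation" of the camera in the world; the wrist camera has in their place "T_tool_cam" (4x4, takes a point from camera to tool coordinates, whose origin is the TCP and whose axes are the tool frame's). Camera axes: x right, y down, z forward; pixel columns grow to the right and rows downward; lengths in mm; the calibration is good to about 2 mm. A picture is of the moment at which its call begins: read the wrist's pose just before it. camera_info takes no time and is no camera call.
- arm.job_done(): hands the job in, once; it reports no verdict.
The state is a dict: "clock": time; "joints": joint angles; "joint_vel": joint speeds; "joint_efforts": joint torques, N m; "position": TCP position; "ee_rot": TCP orientation; "contact_force": force on the tool from outside, world axes, zero at the start; "wrist_torque": the same for the moment, N m; "gripper_width": finger opening in mm.
Only numpy, scipy, OpenCV 4.12 (cv2) and the standard library are available. Lean on these libraries where they do the work, as an engineer would, in place of code of your own. Each camera call takes 0.05 s, during which the arm holds its last target. There are 200 camera calls.

## Working session

There is one attempt and no reset: what is moved stays moved. The work goes in short steps, Python scripts to look and compute and a tool call to move; the robot and the scene stay as the last step left them, time stands still between calls to the robot, and variables do not carry over. Pictures are saved under pics/ and viewed, about 8 in all and at most 12, crops included, and the job is handed in when it is done.

Besides the shell and the picture viewer there is one more tool, called after "Call:" by a JSON object that holds its "api" and its "payload". arm_command: Moves the arm, as the interface text tells. Its arguments: {"type":"object","properties":{"increments":{"type":"array","items":{"type":"array"}}},"required":["increments"]}

```bash
ls; mkdir -p pics; cat > h.py <<'E'
import numpy as np, cv2
from bench import readout, imaging, arm
from scipy.spatial.transform import Rotation as R
def cam(name, st=None):
    c=imaging.camera_info(name)
    f=210/np.tan(np.radians(c["vfov"])/2)
    if "eye" in c: e=np.array(c["eye"],float); M=np.array(c["rotation"],float)
    else:
        T=np.array(c["T_tool_cam"]); r=R.from_quat(st["ee_rot"]).as_matrix()
        e=r@T[:3,3]+np.array(st["position"]); M=r@T[:3,:3]
    return f,c["cx"],c["cy"],e,M
def grab(name):
    st=readout.read_state(); C=cam(name,st); im,d=imaging.get_image(name)
    np.savez(f"{name}.npz",im=im,d=d,f=C[0],cx=C[1],cy=C[2],e=C[3],M=C[4])
    return im,d,C
def load(name):
    z=np.load(f"{name}.npz"); return z["im"],z["d"],(float(z["f"]),float(z["cx"]),float(z["cy"]),z["e"],z["M"])
def cloud(d,C):
    v,u=np.mgrid[:d.shape[0],:d.shape[1]]
    p=np.stack([(u-C[1])/C[0]*d,(v-C[2])/C[0]*d,d],-1)
    return p@C[4].T+C[3]
def plane(u,v,z,C):
    r=C[4]@np.array([(u-C[1])/C[0],(v-C[2])/C[0],1]); return C[3]+r*(z-C[3][2])/r[2]
def proj(p,C):
    q=C[4].T@(np.array(p)-C[3]); return C[0]*q[0]/q[2]+C[1],C[0]*q[1]/q[2]+C[2]
E
python3 - <<'E'
from h import *
s=readout.read_state(); print({k:np.round(v,3) for k,v in s.items()})
for n in("top","side"):
    im,d,C=grab(n); cv2.imwrite(f"pics/{n}0.png",im); print(n,imaging.camera_info(n))
print(imaging.camera_info("wrist"))
E
```

```text
pics
{'clock': np.float64(0.0), 'joints': array([-1.036e+00,  3.860e-01,  7.000e-03, -1.000e-03, -1.194e+00,
       -2.590e-01]), 'joint_vel': array([-0.002, -0.   , -0.001, -0.001, -0.   ,  0.   ]), 'joint_efforts': array([-1.0000e-03, -3.9229e+01,  1.8840e+01,  4.1860e+00, -5.0000e-03,
       -0.0000e+00]), 'position': array([ 170.062, -600.808,  230.208]), 'ee_rot': array([-0.096,  0.701,  0.098,  0.7  ]), 'contact_force': array([ 0.248, -0.802,  0.126]), 'wrist_torque': array([0.012, 0.039, 0.031]), 'gripper_width': np.float64(85.426)}
top {'vfov': 49.54336504358169, 'cx': 282.0473402126587, 'cy': 209.50953752890115, 'eye': array([ 285.95995651,  -44.23394332, 1848.43715491]), 'rotation': array([-0.69655246,  0.71563164, -0.03750595,  0.03576771])}
side {'vfov': 49.12435566530222, 'cx': 277.5027946263817, 'cy': 198.4421611164992, 'eye': array([ 310.16779162,  743.10269937, 1151.31242415]), 'rotation': array([-0.10052018,  0.93442396, -0.34022789,  0.03150454])}
{'vfov': 68.56250603963917, 'cx': 280.03812862536154, 'cy': 200.44207610203875, 'T_tool_cam': array([[ 2.93179655e-04, -2.61569052e-01,  9.65184721e-01,
        -1.43106034e+02],
       [ 9.99999957e-01,  4.97722563e-05, -2.90266468e-04,
        -6.32399735e-01],
       [ 2.78853038e-05,  9.65184764e-01,  2.61569056e-01,
        -6.61994292e+01],
       [ 0.00000000e+00,  0.00000000e+00,  0.00000000e+00,
         1.00000000e+00]])}
```

```bash
sed -i 's/M=np.array(c\["rotation"\],float)/M=R.from_quat(c["rotation"]).as_matrix()/' h.py
python3 - <<'E'
from h import *
for n in("top","side"):
    im,d,C=load(n); f,cx,cy,e,M=cam(n); np.savez(n+".npz",im=im,d=d,f=f,cx=cx,cy=cy,e=e,M=M)
    P=cloud(d,(f,cx,cy,e,M)); print(n,f,M.round(3).tolist(),[P[v,u].round(0).tolist() for v,u in((100,100),(200,280),(300,450))])
E
```

```text
top 455.0721831308966 [[-0.027, -0.994, 0.103], [-1.0, 0.027, -0.004], [0.001, -0.104, -0.995]] [[1236.0, 1003.0, -760.0], [518.0, -44.0, 0.0], [97.0, -711.0, 6.0]]
side 459.48090063581816 [[-0.978, -0.166, 0.127], [-0.209, 0.748, -0.63], [0.01, -0.642, -0.767]] [[1709.0, -1091.0, -485.0], [492.0, -197.0, 1.0], [-37.0, 61.0, 15.0]]
```

View pics/top0.png

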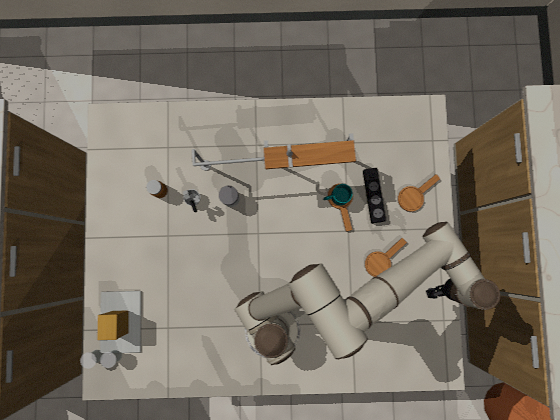

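View pics/side0.png

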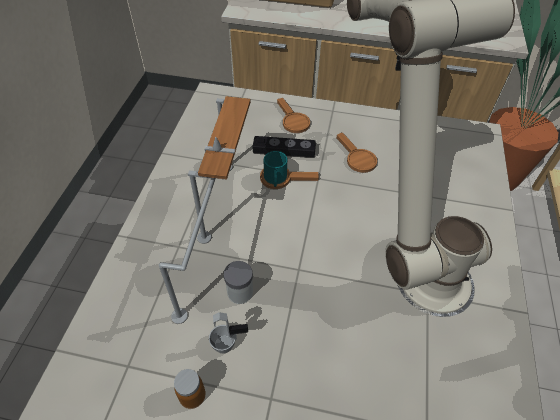

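```bash
python3 - <<'E'
from h import *
tiles=[]
for n in("top","side"):
    im,d,C=load(n); P=cloud(d,C); hsv=cv2.cvtColor(im,cv2.COLOR_BGR2HSV)
    roi=(P[...,0]>350)&(P[...,0]<950)&(P[...,1]>-550)&(P[...,1]<600)
    if n=="side": roi&=True
    led=roi&(P[...,2]>292)&(P[...,2]<315)&(hsv[...,1]>110)
    q=P[led]; r=cv2.minAreaRect(q[:,:2].astype(np.float32)); print(n,"ledge",len(q),r,q[:,2].mean())
    mk=roi&(P[...,2]>312)&(P[...,2]<360); q=P[mk]; print(" above ledge",len(q),q.mean(0) if len(q) else 0, q.max(0) if len(q) else 0)
    rail=roi&(P[...,2]>250)&(P[...,2]<275)&(hsv[...,1]<80); q=P[rail]
    print(" rail",len(q)); 
    if len(q)>5:
        l=cv2.fitLine(q[:,:2].astype(np.float32),cv2.DIST_HUBER,0,.01,.01).ravel(); print(l, q[:,1].min(),q[:,1].max(),q[:,2].mean())
    teal=roi&(hsv[...,0]>80)&(hsv[...,0]<100)&(hsv[...,1]>120)&(P[...,2]>10)
    q=P[teal]; t=q[q[:,2]>84]; print(" teal",len(q),len(t), cv2.minEnclosingCircle(t[:,:2].astype(np.float32)) if len(t) else 0)
    for nm,box in(("coast",(350,800,-250,-60)),):
        w=roi&(hsv[...,0]<25)&(hsv[...,1]>100)&(P[...,2]<40)&(P[...,2]>4)&(P[...,1]>box[2])&(P[...,1]<box[3])
        k,lab,stt,cen=cv2.connectedComponentsWithStats(w.astype(np.uint8))
        for i in range(1,k):
            if stt[i,4]>60:
                q=P[lab==i]; print("  wood",stt[i,4],cen[i],cv2.minAreaRect(q[:,:2].astype(np.float32)))
    ns=roi&(P[...,2]>12)&(P[...,1]>0)&(P[...,2]<200)
    k,lab,stt,cen=cv2.connectedComponentsWithStats(ns.astype(np.uint8))
    for i in range(1,k):
        if stt[i,4]>40:
            q=P[lab==i]; print("  obj",stt[i,4],cen[i].round(0),q.mean(0).round(0),q.min(0).round(0),q.max(0).round(0))
    bl=roi&(hsv[...,2]<60)&(P[...,2]>40)&(P[...,2]<130)&(P[...,1]>100); q=P[bl]
    print(" black",len(q)); 
    if len(q): print(q.mean(0),cv2.minAreaRect(q[:,:2].astype(np.float32)))
t,_,_=load("top"); s,_,_=load("side")
a=cv2.resize(t[130:250,140:300],None,fx=2.5,fy=2.5,interpolation=cv2.INTER_CUBIC)
a2=cv2.resize(t[130:250,240:400],None,fx=2.5,fy=2.5,interpolation=cv2.INTER_CUBIC)
b=cv2.resize(s[260:380,150:310],None,fx=2.5,fy=2.5,interpolation=cv2.INTER_CUBIC)
b2=cv2.resize(s[90:210,170:330],None,fx=2.5,fy=2.5,interpolation=cv2.INTER_CUBIC)
cv2.imwrite("pics/crop1.png",np.vstack([np.hstack([a,a2]),np.hstack([b,b2])]))
E
```

```text
top ledge 1817 ((636.3355102539062, -149.78759765625), (76.38143920898438, 312.5149841308594), 3.6145894527435303) 304.49962241186626
 above ledge 75 [ 633.19221006 -110.92662255  319.68123955] [6.72013962e+02 6.45615567e-01 3.52979822e+02]
 rail 292
[ 3.9234653e-02 -9.9923003e-01  6.2843164e+02  1.3502943e+02] -295.3197012649769 264.1816397974478 264.6528225380279
 teal 348 51 ((526.66845703125, -282.9601135253906), 41.65469741821289)
  obj 281 [157. 188.] [566. 437.  84.] [538. 411.  13.] [600. 472. 110.]
  obj 347 [229. 196.] [527. 152. 100.] [494. 117.  13.] [569. 192. 118.]
  obj 194 [191. 198.] [522. 304.  84.] [471. 274.  12.] [567. 340. 170.]
 black 138
[533.70659603 311.69411453  82.59370928] ((567.8749389648438, 267.5027770996094), (310.53973388671875, 194.4313201904297), 66.62699890136719)
side ledge 2076 ((637.789306640625, -149.89752197265625), (75.87390899658203, 318.74920654296875), 3.302483081817627) 304.0709941160426
 above ledge 74 [639.97779054 -77.01675313 327.37619368] [650.24354995 -69.11263893 352.33620909]
 rail 672
[ 5.4781612e-02 -9.9849838e-01  6.2997223e+02  1.3794730e+02] -300.8928992020059 266.0582233901676 264.35143525868455
 teal 681 110 ((529.0574951171875, -287.7463073730469), 41.705833435058594)
  obj 70 [197. 205.] [686.   4. 165.] [679.   0. 117.] [694.   9. 198.]
  obj 61 [202. 230.] [685.   4.  50.] [679.   0.  13.] [693.   7. 100.]
  obj 1001 [239. 281.] [528. 167.  86.] [495. 118.  12.] [569. 194. 115.]
  obj 216 [173. 297.] [670. 263. 112.] [665. 254.  12.] [679. 267. 199.]
  obj 632 [225. 331.] [525. 303.  75.] [472. 273.  12.] [568. 341. 168.]
  obj 926 [189. 388.] [566. 453.  81.] [540. 417.  12.] [600. 477. 106.]
 black 301
[510.30583312 313.66760022  82.24905738] ((518.4602661132812, 299.9039306640625), (92.25911712646484, 329.7217102050781), 0.9415181875228882)
```

View pics/crop1.png

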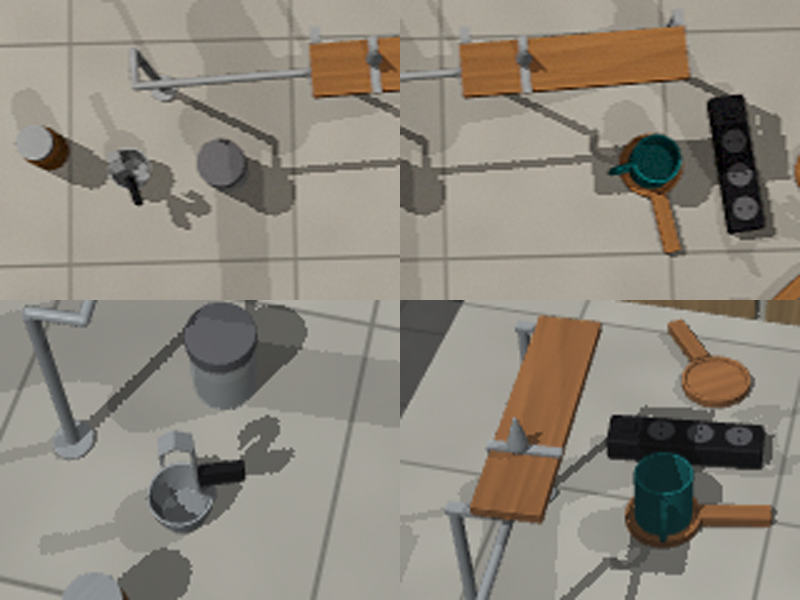

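```bash
python3 - <<'E'
from h import *
for n in("top","side"):
    im,d,C=load(n); P=cloud(d,C); hsv=cv2.cvtColor(im,cv2.COLOR_BGR2HSV)
    x,y,z=P[...,0],P[...,1],P[...,2]
    for lo,hi in((306,320),(318,330),(330,360)):
        q=P[(x>580)&(x<680)&(y>-290)&(y<5)&(z>lo)&(z<hi)&(hsv[...,1]<90)]; 
        if len(q): print(n,"marker",lo,len(q),q.mean(0).round(1),q.min(0).round(1),q.max(0).round(1))
    b=(x>465)&(x<575)&(y>265)&(y<345)
    g=b&(hsv[...,2]<60)&(z>60)&(z<100); q=P[g]; print(" grip",len(q),q.mean(0).round(1),cv2.minAreaRect(q[:,:2].astype(np.float32)),q[:,2].max())
    t=P[g&(z>88)]; print("  grip top",len(t),t.mean(0).round(1) if len(t) else 0,cv2.minAreaRect(t[:,:2].astype(np.float32)) if len(t)>3 else 0)
    q=P[b&~g&(z>10)&(z<55)]; print(" basket",len(q),cv2.minEnclosingCircle(q[:,:2].astype(np.float32)))
    q=P[b&~g&(z>120)]; print(" hook",len(q),q.mean(0).round(1),q.min(0).round(0),q.max(0).round(0),cv2.minAreaRect(q[:,:2].astype(np.float32)))
    w=(hsv[...,0]<25)&(hsv[...,1]>100)&(z<40)&(z>4)&(y<-200)&(y>-340)&(x>370)&(x<590)
    k,lab,s,cen=cv2.connectedComponentsWithStats(w.astype(np.uint8))
    for i in range(1,k):
        if s[i,4]>20: q=P[lab==i]; print("  wood",s[i,4],cen[i].round(0),q.mean(0).round(1),cv2.minAreaRect(q[:,:2].astype(np.float32)))
s=readout.read_state(); print(R.from_quat(s["ee_rot"]).as_matrix().round(3))
E
```

```text
top marker 306 53 [628.8 -81.1 310.7] [595.7 -89.5 306. ] [672.3 -72.4 318.9]
top marker 318 14 [633.  -80.4 323.4] [596.6 -89.4 318. ] [641.9 -72.4 329.3]
top marker 330 12 [639.1 -81.4 338.3] [634.9 -85.8 332.1] [644.6 -75.7 353. ]
 grip 36 [494.3 293.5  93.4] ((492.854248046875, 295.17449951171875), (47.71833038330078, 15.04896068572998), 21.181873321533203) 99.06933013938828
  grip top 33 [492.8 292.9  94.4] ((492.89990234375, 293.2716064453125), (46.31972122192383, 11.640378952026367), 19.817520141601562)
 basket 103 ((521.5250854492188, 305.37139892578125), 59.858314514160156)
 hook 51 [527.7 305.5 155.6] [512. 293. 132.] [548. 320. 170.] ((529.3555297851562, 306.1120910644531), (33.889366149902344, 17.016738891601562), 20.541032791137695)
  wood 35 [332. 190.] [ 553.1 -254.9   14.5] ((555.8712158203125, -257.2992248535156), (13.885900497436523, 61.55586242675781), 50.429683685302734)
  wood 234 [344. 214.] [ 452.2 -300.6   18. ] ((448.84100341796875, -290.49346923828125), (132.80381774902344, 94.06349182128906), 0.8151284456253052)
side marker 306 109 [634.8 -80.2 309.5] [594.
[... 235 characters left out ...]
78515625, 293.79852294921875), (45.34408187866211, 13.36233139038086), 19.200946807861328) 98.48923795603196
  grip top 101 [494.1 294.5  93.9] ((494.5015869140625, 293.2923583984375), (44.36255645751953, 12.687491416931152), 19.06841468811035)
 basket 321 ((534.8167724609375, 306.8228454589844), 35.27408218383789)
 hook 130 [530.3 307.6 155.7] [514. 293. 124.] [548. 320. 168.] ((530.939453125, 307.0194091796875), (31.893692016601562, 21.675870895385742), 17.9627628326416)
  wood 413 [291. 178.] [ 473.2 -288.1   15.3] ((480.30377197265625, -290.13909912109375), (195.4966278076172, 81.83013916015625), 15.773881912231445)
[[-0.001 -0.272  0.962]
 [ 0.002  0.962  0.272]
 [-1.     0.002 -0.   ]]
```

Call:
{"api": "arm_command", "payload": {"increments": [[[0,0,0],[40,30,14],0],[[0,0,0],[80,60,28],0],[[0,0,0],[120,90,42],0],[[0,0,0],[160,120,56],0],[[0,0,0],[195,150,70],0]]}}

```text
clock: 0.6
position: [362.0, -452.9, 298.6]
ee_rot: [-0.096, 0.701, 0.098, 0.7]
contact_force: [-0.3, -1.1, 0.7]
gripper_width: 85.1
```

Call:
{"api": "arm_command", "payload": {"increments": [[[0,0,0],[15,47,0],0],[[0,0,0],[30,94,0],0],[[0,0,0],[45,141,0],0],[[0,0,0],[60,188,0],0],[[0,0,0],[75,235,0],0]]}}

```text
clock: 1.1
position: [437.0, -215.9, 298.3]
ee_rot: [-0.096, 0.701, 0.098, 0.7]
contact_force: [0.9, -0.5, 0.0]
gripper_width: 85.1
```

Call:
{"api": "arm_command", "payload": {"increments": [[[0,0,0],[0,49,0],0],[[0,0,0],[0,98,0],0],[[0,0,0],[0,147,0],0],[[0,0,0],[0,196,0],0],[[0,0,0],[0,245,0],0]]}}

```text
clock: 1.6
position: [436.2, 31.0, 298.2]
ee_rot: [-0.096, 0.701, 0.098, 0.7]
contact_force: [1.9, 0.5, -0.2]
gripper_width: 85.4
```

Call:
{"api": "arm_command", "payload": {"increments": [[[0,0,0],[0,49,0],0],[[0,0,0],[0,98,0],0],[[0,0,0],[0,147,0],0],[[0,0,0],[0,180,0],0],[[0,0,0],[0,180,0],0]]}}

```text
clock: 2.1
position: [435.9, 214.4, 297.3]
ee_rot: [-0.098, 0.701, 0.1, 0.699]
contact_force: [0.1, -0.4, 0.3]
gripper_width: 85.2
```

```bash
cat >> h.py <<'E'
def target(G,yaw,lean):
    "TCP pose for grasp point G; prints shift/turn from now"
    Rt=R.from_euler('z',yaw,degrees=True)*R.from_euler('y',90-lean,degrees=True)
    p=np.array(G)+19*Rt.as_matrix()[:,0]; s=readout.read_state()
    tv=(Rt*R.from_quat(s["ee_rot"]).inv()).as_rotvec(degrees=True)
    print("t",round(float(s["clock"]),2),"pos",np.round(s["position"],1),"turn",tv.round(1),"shift",(p-s["position"]).round(1),"F",np.round(s["contact_force"],1),"w",round(float(s["gripper_width"]),1))
E
python3 - <<'E'
from h import *
print(R.from_quat(readout.read_state()["ee_rot"]).as_matrix().round(3))
G=np.array([490.9,292.3,81]); tx=np.array([.542,.187,-.819])
target(G-110*tx,19,35)
E
```

```text
[[-0.003 -0.276  0.961]
 [ 0.003  0.961  0.276]
 [-1.     0.003 -0.002]]
t 2.1 pos [435.9 214.4 297.3] turn [ 10.4 -33.5   2.8] shift [   5.7   60.9 -141.8] F [ 0.1 -0.4  0.3] w 85.2
```

Call:
{"api": "arm_command", "payload": {"increments": [[[2.1,-6.7,0.6],[1,12,-28],0],[[4.2,-13.4,1.2],[2,24,-56],0],[[6.3,-20,1.8],[3,36,-84],0],[[8.4,-27,2.4],[4,48,-112],0],[[10.4,-33.5,2.8],[6,61,-142],0]]}}

```text
clock: 2.6
position: [475.0, 239.2, 215.7]
ee_rot: [-0.086, 0.502, 0.119, 0.852]
contact_force: [1.7, -1.0, 2.4]
gripper_width: 85.9
```

```bash
python3 - <<'E'
from h import *
im,d,C=grab("wrist"); P=cloud(d,C); hsv=cv2.cvtColor(im,cv2.COLOR_BGR2HSV); x,y,z=np.moveaxis(P,-1,0)
b=(x>455)&(x<575)&(y>255)&(y<345)
g=b&(hsv[...,2]<60)&(z>60)&(z<105)
for c in(60,85,88): 
    q=P[g&(z>c)]; print(len(q),q.mean(0).round(1) if len(q) else 0, q[:,2].max(),cv2.minAreaRect(q[:,:2].astype(np.float32)))
q=P[b&~g&(z>10)&(z<55)]; print(cv2.minEnclosingCircle(q[:,:2].astype(np.float32)))
q=P[b&~g&(z>125)]; print("hook",len(q),cv2.minAreaRect(q[:,:2].astype(np.float32)))
cv2.imwrite("pics/w1.png",im)
tx=np.array([.542,.187,-.819]); target([490.9,292.3,81],19,35)
E
```

```text
195 [497.3 288.8  88.9] 96.37480761373527 ((495.0162048339844, 289.51800537109375), (43.734413146972656, 5.084816932678223), 20.88176727294922)
140 [497.  289.   92.6] 96.37480761373527 ((495.1001892089844, 289.3276672363281), (43.73781204223633, 5.061659812927246), 21.539302825927734)
123 [497.4 289.2  93.4] 96.37480761373527 ((495.1001892089844, 289.3276672363281), (43.73781204223633, 5.061659812927246), 21.539302825927734)
((533.8455200195312, 306.7002868652344), 34.99089431762695)
hook 1486 ((500.1336364746094, 295.4518127441406), (96.91851043701172, 18.345561981201172), 19.730878829956055)
t 2.65 pos [475.2 237.2 214.9] turn [ 3.7 -5.3  2.2] shift [  26.    58.6 -149.4] F [-0.7 -1.7 -1.8] w 85.2
```

View pics/w1.png

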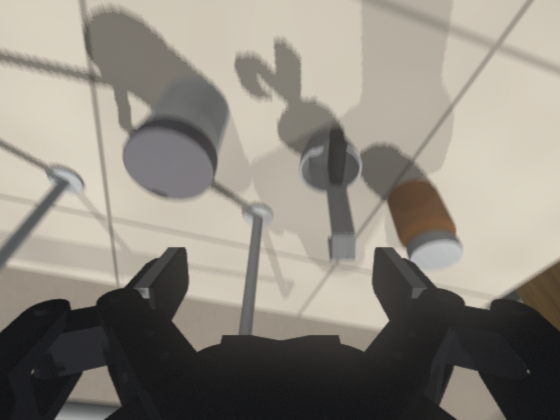

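Call:
{"api": "arm_command", "payload": {"increments": [[[1.2,-1.8,0.7],[-11,13,-20],0],[[2.4,-3.6,1.4],[-22,26,-40],0],[[3.7,-5.3,2.2],[-34,38,-59],0],[[3.7,-5.3,2.2],[-34,38,-59],0],[[3.7,-5.3,2.2],[-34,38,-59],0]]}}

```text
clock: 3.15
position: [419.4, 217.2, 205.3]
ee_rot: [-0.08, 0.478, 0.162, 0.859]
contact_force: [-0.4, -0.2, -0.3]
gripper_width: 85.4
```

```bash
python3 - <<'E'
from h import *
target([490.9,292.3,81],19,35)
E
```

```text
t 3.15 pos [419.4 217.2 205.3] turn [ 0.1 -3.2 -1.9] shift [  81.8   78.7 -139.9] F [-0.4 -0.2 -0.3] w 85.4
```

```bash
python3 - <<'E'
from h import *
s=readout.read_state(); print(s["joints"].round(3),s["joint_vel"].round(2))
E
```

```text
[ 0.684 -0.088 -1.067  1.245 -0.162 -3.094] [-0.02  0.01 -0.01  0.04  0.01 -0.01]
```

Call:
{"api": "arm_command", "payload": {"increments": [[[0,0,0],[20,30,0],0],[[0,0,0],[30,50,0],0],[[0,0,0],[30,50,-10],0],[[0,0,0],[30,50,-10],0],[[0,0,0],[30,50,-10],0]]}}

```text
clock: 3.65
position: [450.1, 264.9, 202.5]
ee_rot: [-0.082, 0.484, 0.162, 0.856]
contact_force: [-0.5, -0.6, 0.0]
gripper_width: 85.8
```

```bash
python3 - <<'E'
from h import *
s=readout.read_state(); print(s["joints"].round(3),s["joint_vel"].round(2))
target([490.9,292.3,81],19,35)
E
```

```text
[ 0.751  0.014 -0.968  1.189 -0.196 -3.096] [-0.   -0.01 -0.    0.01  0.   -0.  ]
t 3.65 pos [450.1 264.9 202.5] turn [ 0.4 -4.  -2. ] shift [  51.1   30.9 -137.1] F [-0.5 -0.6  0. ] w 85.8
```

```bash
cat > kin.py <<'E'
from h import *
from scipy.optimize import least_squares
def fk(j,p):
    h,a,L1,L2,b,L3=p; E=R.from_euler
    r1=E('z',j[0]); r2=r1*E('y',j[1]); r3=r2*E('y',-j[2]); r4=r3*E('x',j[3]); r5=r4*E('y',-j[4]); r6=r5*E('x',j[5])
    return np.array([0,0,h])+r1.apply([a,0,0])+r2.apply([0,0,L1])+r3.apply([L2,0,b])+r5.apply([L3,0,0]), r6
LO=np.array([-3.14,-1.21,-1.07,-3.16,-2.99,-3.1]);HI=np.array([3.14,2.06,1.41,2.05,-.16,3.1])
def ik(G,yaw,lean,p,seed):
    Rt=R.from_euler('z',yaw,degrees=True)*R.from_euler('y',90-lean,degrees=True); P=np.array(G)+19*Rt.as_matrix()[:,0]
    def f(j):
        x,r=fk(j,p); return np.r_[(x-P)/100,(Rt*r.inv()).as_rotvec()]
    return least_squares(f,np.clip(seed,LO+.01,HI-.01),bounds=(LO,HI))
D=[([-1.036,.386,.007,-.001,-1.194,-.259],[170.06,-600.8,230.2]),([.684,-.088,-1.067,1.245,-.162,-3.094],[419.4,217.2,205.3]),([.751,.014,-.968,1.189,-.196,-3.096],[450.1,264.9,202.5])]
fit=least_squares(lambda p:np.r_[np.concatenate([fk(j,p)[0]-x for j,x in D]),(p-[350,50,400,400,0,250])*.003],[350,50,400,400,0,250]); PK=fit.x
E
python3 - <<'E'
from kin import *
print(PK.round(1),[ (fk(j,PK)[0]-x).round(1) for j,x in D])
s=readout.read_state(); x,r=fk(s["joints"],PK); print((r.inv()*R.from_quat(s["ee_rot"])).as_rotvec(degrees=True).round(1))
for nm,G,yaw in(("grasp",[490.9,292.3,81],19),("pre",[431,272,171],19),("rail",[590,128,190],3),("railup",[590,128,220],3),("mark",[598,-78,190],3)):
  for lean in(0,15,25,30,35,40):
    out=[]
    for s4 in(0,1.2,-1.5,-3):
        o=ik(G,yaw,lean,PK,[np.arctan2(G[1],G[0]),.4,-.4,s4,-.6,0 if abs(s4)<2 else 3]);
        if o.cost<1e-5: out.append(o.x.round(2).tolist())
    print(nm,lean,out)
E
```

```text
[-1164.7   720.8   300.1  -396.7   370.4  -626.1] [array([138.1,  81.8,   0. ]), array([-0.4,  1. , -4.4]), array([-0.5,  0. ,  4.4])]
[127.5  18.4 -18.4]
grasp 0 [[0.54, 0.83, 0.76, -0.0, -1.5, 0.21], [0.54, 0.83, 0.76, -0.0, -1.5, 0.21], [0.54, 0.83, 0.76, -0.0, -1.5, 0.21], [0.54, 0.83, 0.76, -0.0, -1.5, 0.21]]
grasp 15 [[0.49, 1.08, 0.74, -0.05, -0.97, 0.18], [0.49, 1.08, 0.74, -0.05, -0.97, 0.18], [0.49, 1.08, 0.74, -0.05, -0.97, 0.18], [0.49, 1.08, 0.74, -0.05, -0.97, 0.18]]
grasp 25 [[0.47, 1.09, 0.55, -0.1, -0.6, 0.21], [0.47, 1.09, 0.55, -0.1, -0.6, 0.21], [0.47, 1.09, 0.55, -0.1, -0.6, 0.21]]
grasp 30 [[0.46, 1.04, 0.39, -0.17, -0.4, 0.27], [0.46, 1.04, 0.39, -0.17, -0.4, 0.27], [0.46, 1.04, 0.39, -0.17, -0.4, 0.27]]
grasp 35 [[0.46, 0.95, 0.18, -0.35, -0.21, 0.45], [0.46, 0.95, 0.18, -0.35, -0.21, 0.45], [0.46, 0.95, 0.18, -0.35, -0.21, 0.45]]
grasp 40 []
pre 0 [[0.56, 0.45, 0.32, -0.0, -1.43, 0.23], [0.56, 0.45, 0.32, 0.0, -1.43, 0.23], [0.56, 0.45, 0.32, -0.0, -1.43, 0.23]]
pre 15 [[0.51, 0.71, 0.36, -0.05, -0.96, 0.2], [0.51, 0.71, 0.36, -0.05, -0.96, 0.2], [0.51, 0.71,
[... 1093 characters left out ...]
.16, 0.54, -0.28, -0.15, -0.32, 0.24], [0.16, 0.54, -0.28, -0.15, -0.32, 0.24], [0.16, 0.54, -0.28, -0.15, -0.32, 0.24]]
railup 30 []
railup 35 []
railup 40 []
mark 0 [[-0.13, 0.6, 0.33, 0.0, -1.31, -0.18], [-0.13, 0.6, 0.33, 0.0, -1.31, -0.18], [-0.13, 0.6, 0.33, -0.0, -1.31, -0.18]]
mark 15 [[-0.09, 0.78, 0.26, 0.05, -0.8, -0.17], [-0.09, 0.78, 0.26, 0.05, -0.8, -0.17], [-0.09, 0.78, 0.26, 0.05, -0.8, -0.17]]
mark 25 [[-0.07, 0.7, -0.04, 0.14, -0.4, -0.24], [-0.07, 0.7, -0.04, 0.14, -0.4, -0.24], [-0.07, 0.7, -0.04, 0.14, -0.4, -0.24]]
mark 30 [[-0.07, 0.55, -0.34, 0.38, -0.16, -0.47], [-0.07, 0.55, -0.34, 0.38, -0.16, -0.47], [-0.07, 0.55, -0.34, 0.38, -0.16, -0.47]]
mark 35 []
mark 40 []
```

```bash
python3 - <<'E'
import re
s=open('kin.py').read()
s=s.replace("r2=r1*E('y',j[1]); r3=r2*E('y',-j[2]); r4=r3*E('x',j[3]); r5=r4*E('y',-j[4]); r6=r5*E('x',j[5])",
"r2=r1*E('y',j[1]); r3=r2*E('y',SG[0]*j[2]); r4=r3*E('x',SG[1]*j[3]); r5=r4*E('y',SG[2]*j[4]); r6=r5*E('x',SG[3]*j[5]+SG[4])")
s=s.replace("def fk","SG=[-1,1,-1,-1,-np.pi/2]\ndef fk",1)
open('kin.py','w').write(s)
E
python3 - <<'E'
import kin, itertools
from kin import *
s=readout.read_state(); Q=[([-1.036,.386,.007,-.001,-1.194,-.259],[-.096,.701,.098,.7]),([.684,-.088,-1.067,1.245,-.162,-3.094],[-.08,.478,.162,.859]),(s["joints"],s["ee_rot"])]
res=[]
for sg in itertools.product((1,-1),(1,-1),(1,-1),(1,-1),(0,np.pi/2,-np.pi/2,np.pi)):
    kin.SG=sg; e=[(fk(j,PK)[1].inv()*R.from_quat(q)).magnitude() for j,q in Q]; 
    fit=least_squares(lambda p:np.r_[np.concatenate([fk(j,p)[0]-x for j,x in D]),(p-[350,50,400,400,0,250])*.003],[350,50,400,400,0,250])
    res.append((max(e),sg,fit.cost,fit.x.round(0)))
res.sort(key=lambda t:t[0])
for r in res[:4]: print(r)
E
```

```text
(0.0015030539777382455, (-1, -1, -1, -1, -1.5707963267948966), np.float64(12877.559724341341), array([481.,  21., 620., 399., -54., 627.]))
(0.5182361138306169, (-1, -1, -1, 1, -1.5707963267948966), np.float64(12877.559724341341), array([481.,  21., 620., 399., -54., 627.]))
(1.5707963267948966, (-1, -1, -1, -1, 0), np.float64(12877.559724341341), array([481.,  21., 620., 399., -54., 627.]))
(1.571765719513076, (-1, 1, -1, -1, 3.141592653589793), np.float64(12915.177909782127), array([-1165.,   721.,   300.,  -397.,   370.,  -626.]))
```

```bash
python3 - <<'E'
s=open('kin.py').read()
s=s.replace("SG=[-1,1,-1,-1,-np.pi/2]","SG=[-1,-1,-1,-1,-np.pi/2]").replace("h,a,L1,L2,b,L3=p","h,a,L1,L2,b,L3,w=p").replace("r1.apply([a,0,0])","r1.apply([a,w,0])").replace("350,50,400,400,0,250","250,0,450,450,0,250,-160")
open('kin.py','w').write(s)
E
cat > try.py <<'E'
from kin import *
import sys
print(PK.round(1),[ (fk(j,PK)[0]-x).round(1) for j,x in D])
for nm,G,yaw in(("grasp",[490.9,292.3,81],19),("pre",[431,272,171],19),("rail",[590,128,190],3),("railup",[590,128,220],3),("mark",[598,-78,190],3)):
  for lean in(0,15,25,35,45):
    out=set()
    for s4 in(0,1.2,-1.5,-3):
      for s6 in(-1.5,1.5,0,-2.9):
        o=ik(G,yaw,lean,PK,[np.arctan2(G[1],G[0])+.25,.4,-.4,s4,-.6,s6]);
        if o.cost<1e-5: out.add(tuple(o.x.round(2).tolist()))
    print(nm,lean,*list(out)[:5])
E
python3 try.py
```

```text
[-744.3  541.6  382.4 -193.3  262.  -305.4 -157.2] [array([2.1, 1.2, 0. ]), array([  8.9, -10.6,  -3.2]), array([-8. ,  8.2,  3.2])]
grasp 0 (0.82, 0.72, 0.94, 0.0, -1.79, -2.06)
grasp 15 (0.75, 0.85, 0.86, 0.11, -1.34, -2.01)
grasp 25 (0.72, 0.89, 0.73, 0.19, -1.01, -2.03)
grasp 35 (0.7, 0.86, 0.52, 0.33, -0.68, -2.14)
grasp 45 (0.68, 0.78, 0.23, 0.75, -0.36, -2.53)
pre 0 (0.88, 0.43, 0.52, 0.0, -1.66, -2.12)
pre 15 (0.8, 0.55, 0.47, 0.12, -1.26, -2.06)
pre 25 (0.76, 0.58, 0.33, 0.22, -0.94, -2.09)
pre 35 (0.73, 0.53, 0.08, 0.41, -0.59, -2.25)
pre 45 (0.71, 0.25, -0.64, 1.81, -0.27, 2.62)
rail 0 (0.48, 0.55, 0.43, 0.0, -1.45, -2.0)
rail 15 (0.42, 0.62, 0.29, 0.11, -1.0, -1.99)
rail 25 (0.4, 0.6, 0.06, 0.24, -0.64, -2.08)
rail 35 (0.38, 0.37, -0.54, 1.23, -0.2, -3.06) (0.38, 0.29, -0.73, 1.74, -0.19, 2.7)
rail 45
railup 0 (0.48, 0.47, 0.24, -0.0, -1.35, -2.0)
railup 15 (0.42, 0.52, 0.08, 0.12, -0.89, -2.01)
railup 25 (0.4, 0.44, -0.24, 0.31, -0.49, -2.16)
railup 35
railup 45
mark 0 (0.13, 0.55, 0.43, -0.0, -1.45, -1.65)
mark 15 (0.12, 0.62, 0.29, 0.02, -0.98, -1.65)
mark 25 (0.12, 0.6, 0.07, 0.05, -0.61, -1.67)
mark 35
mark 45
```

Call:
{"api": "arm_command", "payload": {"increments": [[[-2,5,0],[0,0,10],0],[[-3,9,0],[0,0,20],0],[[-5,14,0],[0,0,30],0],[[-7,19,0],[0,0,30],0],[[-7,19,0],[0,0,30],0]]}}

```text
clock: 4.15
position: [446.6, 265.2, 232.8]
ee_rot: [-0.106, 0.629, 0.146, 0.756]
contact_force: [2.5, -1.7, 0.3]
gripper_width: 85.4
```

```bash
python3 - <<'E'
from h import *
s=readout.read_state(); print(s["joints"].round(3).tolist(),s["position"].round(1).tolist(),s["joint_vel"].round(2))
target([490.9,292.3,81],19,20)
E
```

```text
[0.893, 0.11, -0.413, 0.098, -0.877, -2.159] [446.6, 265.2, 232.8] [-0.38  0.57  1.65 -2.01 -1.93  2.08]
t 4.15 pos [446.6 265.2 232.8] turn [ 1.9 -9.1 -1.9] shift [  50.4   29.2 -169.7] F [ 2.5 -1.7  0.3] w 85.4
```

Call:
{"api": "arm_command", "payload": {"increments": [[[0,0,0],[0,-10,-20],0],[[0,0,0],[0,-20,-40],0],[[0,0,0],[0,-30,-60],0],[[0,0,0],[0,-30,-60],0],[[0,0,0],[0,-30,-60],0]]}}

```text
clock: 4.65
position: [446.6, 234.8, 173.2]
ee_rot: [-0.106, 0.629, 0.146, 0.756]
contact_force: [-0.3, -0.4, 0.9]
gripper_width: 85.4
```

```bash
python3 - <<'E'
from h import *
s=readout.read_state(); print(s["joints"].round(3).tolist(),s["position"].round(1).tolist(),s["joint_vel"].round(2))
target([490.9,292.3,81],19,20)
E
```

```text
[0.847, 0.146, -0.539, 0.103, -0.712, -2.13] [446.6, 234.8, 173.2] [ 0.01 -0.01  0.04  0.01  0.   -0.  ]
t 4.65 pos [446.6 234.8 173.2] turn [ 1.9 -9.1 -1.9] shift [  50.4   59.6 -110. ] F [-0.3 -0.4  0.9] w 85.4
```

```bash
python3 - <<'E'
s=open('kin.py').read()
s=s.replace("[450.1,264.9,202.5])]","[450.1,264.9,202.5]),([.847,.146,-.539,.103,-.712,-2.13],[446.6,234.8,173.2]),([.893,.11,-.413,.098,-.877,-2.159],[446.6,265.2,232.8])]")
s=s.replace("h,a,L1,L2,b,L3,w=p","h,a,L1,L2,b,L3,w,w5=p").replace("r5.apply([L3,0,0])","r5.apply([L3,w5,0])").replace("0,250,-160","0,250,-160,0")
open('kin.py','w').write(s)
E
python3 try.py
```

```text
[ 1.593e+02  2.000e+00  5.628e+02  4.202e+02  3.000e-01  2.951e+02
 -6.000e-01 -1.595e+02] [array([ 0.1, -0.1,  0. ]), array([0.3, 0.1, 0.1]), array([-0.2, -0.1, -0.2]), array([-0.1, -0.1,  0.1]), array([-0.1, -0.1, -0.1])]
grasp 0 (0.82, 0.47, -0.34, -0.0, -0.76, -2.06)
grasp 15 (0.86, 0.39, -0.67, 0.44, -0.31, -2.5)
grasp 25
grasp 35
grasp 45 (0.22, 0.4, -0.79, -2.94, -0.41, 1.47)
pre 0 (0.88, 0.27, -0.39, -0.0, -0.92, -2.12)
pre 15 (0.96, 0.16, -0.66, 0.29, -0.55, -2.43)
pre 25 (0.85, 0.11, -0.95, 1.01, -0.25, -3.04)
pre 35
pre 45
rail 0 (0.48, 0.4, -0.13, -0.0, -1.04, -2.0)
rail 15 (0.53, 0.29, -0.39, 0.2, -0.66, -2.19)
rail 25 (0.53, 0.24, -0.64, 0.59, -0.36, -2.57)
rail 35
rail 45
railup 0 (0.48, 0.37, -0.09, 0.0, -1.11, -2.0)
railup 15 (0.54, 0.26, -0.34, 0.18, -0.74, -2.17)
railup 25 (0.55, 0.2, -0.57, 0.47, -0.45, -2.46)
railup 35
railup 45
mark 0 (0.14, 0.4, -0.14, 0.0, -1.04, -1.66)
mark 15 (0.15, 0.29, -0.34, 0.04, -0.68, -1.7)
mark 25 (0.16, 0.24, -0.49, 0.11, -0.41, -1.77)
mark 35
mark 45
```

```bash
cat > try2.py <<'E'
from kin import *
rng=np.random.default_rng(0)
for nm,G,yaw in(("grasp",[490.9,292.3,81],19),("railup",[590,128,220],3),("rail",[590,128,190],3),("mark",[598,-78,190],3)):
  for lean in(20,25,28,30,35,40,45):
    out=[]
    for k in range(40):
        o=ik(G,yaw,lean,PK,rng.uniform([-.5,-.2,-1.07,-3.1,-1.5,-3],[1.3,1.2,.5,2,-.2,3]));
        if o.cost<1e-6 and not any(np.abs(o.x-q).max()<.05 for q in out): out.append(o.x)
    print(nm,lean,*[q.round(2).tolist() for q in out])
E
python3 try2.py
```

```text
grasp 20
grasp 25
grasp 28
grasp 30
grasp 35
grasp 40 [0.24, 0.37, -0.69, -2.84, -0.2, 1.34]
grasp 45 [0.22, 0.4, -0.79, -2.94, -0.41, 1.47]
railup 20 [0.55, 0.23, -0.45, 0.29, -0.6, -2.28]
railup 25 [0.55, 0.2, -0.57, 0.47, -0.45, -2.46]
railup 28 [0.53, 0.19, -0.66, 0.66, -0.36, -2.63]
railup 30 [0.49, 0.18, -0.73, 0.86, -0.28, -2.79]
railup 35
railup 40
railup 45
rail 20 [0.54, 0.26, -0.5, 0.33, -0.52, -2.33]
rail 25 [0.53, 0.24, -0.64, 0.59, -0.36, -2.57]
rail 28 [0.46, 0.22, -0.75, 0.92, -0.24, -2.84]
rail 30
rail 35
rail 40
rail 45
mark 20 [0.16, 0.26, -0.41, 0.07, -0.55, -1.72]
mark 25 [0.16, 0.24, -0.49, 0.11, -0.41, -1.77]
mark 28 [0.16, 0.23, -0.54, 0.16, -0.32, -1.82]
mark 30 [0.16, 0.22, -0.59, 0.21, -0.25, -1.87]
mark 35
mark 40
mark 45
```

```bash
python3 - <<'E'
s=open('h.py').read()
s=s.replace("def target(G,yaw,lean):","def target(G,yaw,lean,back=0):").replace("p=np.array(G)+19*","p=np.array(G)+(19-back)*")
open('h.py','w').write(s)
E
python3 - <<'E'
from kin import *
G=np.array([484.2,290,78]); tx=np.array([.208*np.cos(.332),.208*np.sin(.332),-.978])
s=readout.read_state()
for lean in (12,):
  for b in(110,50,0):
    o=ik(G-b*tx,19,lean,PK,s["joints"]); print(b,o.cost<1e-6,o.x.round(2))
    target(G,19,lean,b)
E
```

```text
110 True [ 0.9   0.22 -0.5   0.18 -0.69 -2.27]
t 4.65 pos [446.6 234.8 173.2] turn [-0.8 -1.6 -1.8] shift [19.7 49.  -6.2] F [-0.3 -0.4  0.9] w 85.4
50 True [ 0.89  0.31 -0.56  0.22 -0.54 -2.3 ]
t 4.65 pos [446.6 234.8 173.2] turn [-0.8 -1.6 -1.8] shift [ 31.5  53.1 -64.9] F [-0.3 -0.4  0.9] w 85.4
0 True [ 0.87  0.4  -0.6   0.27 -0.4  -2.35]
t 4.65 pos [446.6 234.8 173.2] turn [-0.8 -1.6 -1.8] shift [  41.3   56.5 -113.8] F [-0.3 -0.4  0.9] w 85.4
```

Call:
{"api": "arm_command", "payload": {"increments": [[[-0.8,-1.6,-1.8],[10,25,-3],0],[[-0.8,-1.6,-1.8],[20,49,-6],0],[[-0.8,-1.6,-1.8],[20,49,-6],0],[[-0.8,-1.6,-1.8],[25,51,-35],0],[[-0.8,-1.6,-1.8],[31,53,-65],0]]}}

```text
clock: 5.15
position: [478.6, 289.5, 110.0]
ee_rot: [-0.102, 0.619, 0.13, 0.768]
contact_force: [-0.2, -0.8, -0.8]
gripper_width: 85.3
```

```bash
python3 - <<'E'
from h import *
target([484.2,290,78],19,12)
E
```

```text
t 5.15 pos [478.6 289.5 110. ] turn [-0.3  0.2 -0. ] shift [  9.3   1.8 -50.6] F [-0.2 -0.8 -0.8] w 85.3
```

Call:
{"api": "arm_command", "payload": {"increments": [[[0,0,0],[4,1,-20],0],[[0,0,0],[9,2,-45],0],[[0,0,0],[9,2,-51],0],[[0,0,0],[9,2,-51],0],[[0,0,0],[9,2,-51],0.5]]}}

```text
clock: 5.65
position: [488.1, 292.2, 60.5]
ee_rot: [-0.102, 0.618, 0.13, 0.769]
contact_force: [0.5, -0.2, -0.6]
gripper_width: 73.0
```

Call:
{"api": "arm_command", "payload": {"increments": [[[0,0,0],[0,0,0],1],[[0,0,0],[0,0,0],1],[[0,0,0],[0,0,0],1],[[0,0,0],[0,0,0],1],[[0,0,0],[0,0,0],1]]}}

```text
clock: 6.15
position: [488.2, 292.1, 61.1]
ee_rot: [-0.102, 0.618, 0.13, 0.769]
contact_force: [-2.4, -1.1, 5.0]
gripper_width: 11.6
```

```bash
python3 - <<'E'
from h import *
target([484.2,290,78],19,12)
im,d,C=grab("side"); P=cloud(d,C); hsv=cv2.cvtColor(im,cv2.COLOR_BGR2HSV); x,y,z=np.moveaxis(P,-1,0)
b=(x>500)&(x<590)&(y>255)&(y<365)&(hsv[...,2]>70)
q=P[b&(z>10)&(z<55)]; print(len(q),cv2.minEnclosingCircle(q[:,:2].astype(np.float32)))
q=P[b&(z>120)]; print("hook",len(q),q.mean(0).round(1))
E
```

```text
t 6.15 pos [488.2 292.1  61.1] turn [-0.4  0.4 -0. ] shift [-0.2 -0.9 -1.7] F [-2.4 -1.1  5. ] w 11.6
228 ((534.6156616210938, 307.39385986328125), 34.95655822753906)
hook 131 [530.7 307.5 155.4]
```

```bash
cat >> h.py <<'E'
def TM(p,r):
    T=np.eye(4); T[:3,:3]=r.as_matrix(); T[:3,3]=p; return T
def tool_T(s): return TM(s["position"],R.from_quat(s["ee_rot"]))
def setgrasp(p,yaw):
    s=readout.read_state(); np.save("g.npy",np.linalg.inv(TM(p,R.from_euler('z',yaw,degrees=True)))@tool_T(s))
def obj_now():
    T=tool_T(readout.read_state())@np.linalg.inv(np.load("g.npy")); return T[:3,3].round(1),R.from_matrix(T[:3,:3]).as_euler('zyx',degrees=True).round(1)
def move_obj(p,yaw):
    s=readout.read_state(); T=TM(p,R.from_euler('z',yaw,degrees=True))@np.load("g.npy")
    tv=(R.from_matrix(T[:3,:3])*R.from_quat(s["ee_rot"]).inv()).as_rotvec(degrees=True)
    print("t",round(float(s["clock"]),2),"obj",*obj_now(),"-> turn",tv.round(1),"shift",(T[:3,3]-s["position"]).round(1),"F",np.round(s["contact_force"],1),"w",round(float(s["gripper_width"]),1)); return T
O=np.array([637.4,-22.1]); 
def rack(x,y,z): 
    a=np.radians(3.2); return np.array([O[0]+x*np.cos(a)-y*np.sin(a),O[1]+x*np.sin(a)+y*np.cos(a),z])
E
python3 - <<'E'
from kin import *
setgrasp([534.6,307.4,0],19); s=readout.read_state(); j=s["joints"]
for p,y in(([534.6,307.4,165],19),(rack(4,120,165),3.2),(rack(4,120,110),3.2)):
    T=move_obj(p,y); Rt=R.from_matrix(T[:3,:3])
    o=least_squares(lambda q:np.r_[(fk(q,PK)[0]-T[:3,3])/100,(Rt*fk(q,PK)[1].inv()).as_rotvec()],j,bounds=(LO,HI)); j=o.x; print(o.cost<1e-5,j.round(2))
E
```

```text
t 6.2 obj [534.6 307.4  -0. ] [19.  0. -0.] -> turn [-0.  0.  0.] shift [  0.   0. 165.] F [-2.9 -0.9  4.8] w 11.1
True [ 0.88  0.19 -0.35  0.15 -0.84 -2.21]
t 6.2 obj [534.6 307.4  -0. ] [19.  0. -0.] -> turn [  0.   -0.  -15.8] shift [  97.7 -196.2  165. ] F [-2.9 -0.9  4.8] w 11.1
True [ 0.48  0.23 -0.29  0.11 -0.85 -2.06]
t 6.2 obj [534.6 307.4  -0. ] [19.  0. -0.] -> turn [  0.   -0.  -15.8] shift [  97.7 -196.2  110. ] F [-2.9 -0.9  4.8] w 11.1
True [ 0.48  0.29 -0.37  0.13 -0.72 -2.08]
```

Call:
{"api": "arm_command", "payload": {"increments": [[[0,0,0],[0,0,20],1],[[0,0,0],[0,0,60],1],[[0,0,0],[0,0,105],1],[[0,0,0],[0,0,145],1],[[0,0,0],[0,0,165],1]]}}

```text
clock: 6.7
position: [488.9, 293.1, 229.8]
ee_rot: [-0.101, 0.616, 0.131, 0.77]
contact_force: [1.1, 1.2, -2.7]
gripper_width: 11.2
```

Call:
{"api": "arm_command", "payload": {"increments": [[[0,0,-3],[5,-35,0],1],[[0,0,-6],[15,-80,0],1],[[0,0,-10],[25,-125,0],1],[[0,0,-14],[35,-165,0],1],[[0,0,-15.8],[45,-190,0],1]]}}

```text
clock: 7.2
position: [532.8, 100.4, 228.6]
ee_rot: [-0.014, 0.625, 0.023, 0.78]
contact_force: [0.9, 1.5, -1.3]
gripper_width: 10.9
```

```bash
python3 - <<'E'
from h import *
move_obj(rack(4,120,165),3.2)
im,d,C=grab("side"); P=cloud(d,C); cv2.imwrite("pics/s1.png",cv2.resize(im[140:340,120:340],None,fx=3,fy=3,interpolation=cv2.INTER_CUBIC)[:600])
im,d,C=grab("top"); cv2.imwrite("pics/t1.png",im)
E
```

```text
t 7.2 obj [581.7 102.3 167.6] [ 3.  -0.1  0.1] -> turn [-0.1  0.1  0.2] shift [53.1 -4.4 -2.5] F [ 0.9  1.5 -1.3] w 10.9
```

View pics/s1.png

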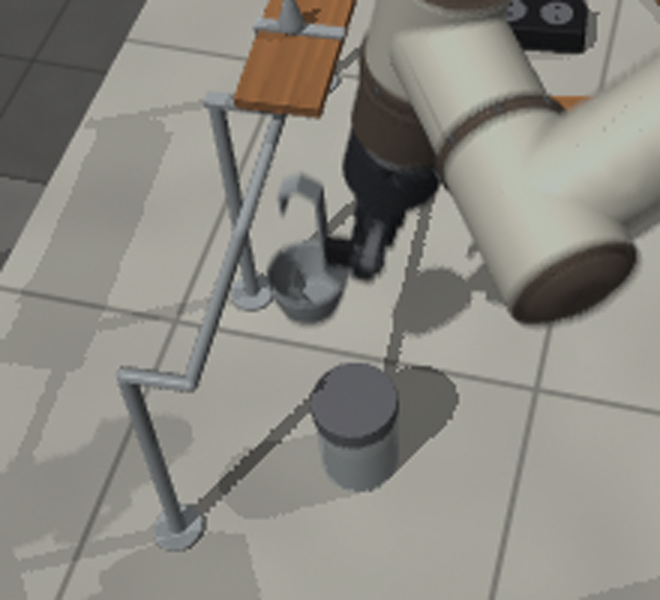

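```bash
python3 - <<'E'
from h import *
im,d,C=load("side"); P=cloud(d,C); hsv=cv2.cvtColor(im,cv2.COLOR_BGR2HSV); x,y,z=np.moveaxis(P,-1,0)
q=P[(z>245)&(z<275)&(x>610)&(x<650)&(y>20)&(y<230)]; 
l=np.polyfit(q[:,1],q[:,0],1); print(len(q),np.polyval(l,[50,97,200]),q[:,2].mean())
im,d,C=load("top"); P=cloud(d,C);x,y,z=np.moveaxis(P,-1,0)
q=P[(z>245)&(z<275)&(x>610)&(x<650)&(y>130)&(y<230)]
if len(q)>5: l=np.polyfit(q[:,1],q[:,0],1); print(len(q),np.polyval(l,[50,97,200]),q[:,2].mean())
im,d,C=load("side"); P=cloud(d,C);x,y,z=np.moveaxis(P,-1,0)
h=P[(z>280)&(z<345)&(x>540)&(x<620)&(y>75)&(y<130)&(hsv[...,1]<70)]; print("hook",len(h),h.mean(0).round(1),h.min(0).round(1),h.max(0).round(1))
print(obj_now(), rack(0,120,260))
E
```

```text
362 [633.05287955 630.34303045 624.40442498] 264.9632976298745
94 [631.61127708 629.10451366 623.61096828] 264.865332176077
hook 149 [574.6 103.2 317.1] [561.2  90.2 281.2] [593.9 114.  334.1]
(array([582.6, 102.2, 167.5]), array([ 2.9, -0.1,  0.1])) [630.7014194  97.7128917 260.       ]
```

Call:
{"api": "arm_command", "payload": {"increments": [[[0,0,0],[15,-1,-2],1],[[0,0,0],[32,-3,-2],1],[[0,0,0],[53,-4,-2],1],[[0,0,0],[53,-4,-2],1],[[0,0,0],[53,-4,-2],1]]}}

```text
clock: 7.8
position: [586.6, 96.7, 225.2]
ee_rot: [-0.014, 0.626, 0.022, 0.779]
contact_force: [-0.6, 0.4, -1.2]
gripper_width: 11.3
```

```bash
python3 - <<'E'
from h import *
move_obj(rack(4,120,115),3.2)
im,d,C=grab("side"); P=cloud(d,C);hsv=cv2.cvtColor(im,cv2.COLOR_BGR2HSV);x,y,z=np.moveaxis(P,-1,0)
h=P[(z>280)&(z<345)&(x>590)&(x<680)&(y>75)&(y<130)&(hsv[...,1]<70)]; print("hook",len(h),h.mean(0).round(1),h.min(0).round(1),h.max(0).round(1))
cv2.imwrite("pics/s2.png",cv2.resize(im[160:290,160:320],None,fx=4,fy=4,interpolation=cv2.INTER_CUBIC))
E
```

```text
t 7.8 obj [635.4  98.6 164.1] [3.  0.  0.1] -> turn [-0.1 -0.   0.2] shift [ -0.7  -0.8 -49.1] F [-0.6  0.4 -1.2] w 11.3
hook 149 [628.7  99.5 313.9] [615.3  87.7 281. ] [648.2 108.7 331. ]
```

View pics/s2.png

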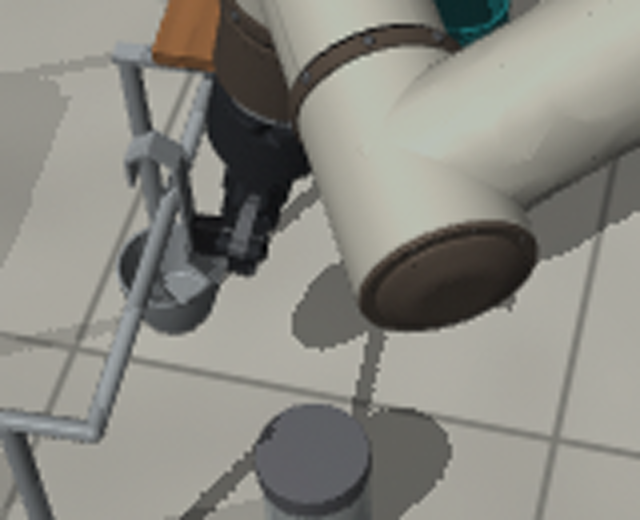

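Call:
{"api": "arm_command", "payload": {"increments": [[[0,0,0],[-1,0,-12],1],[[0,0,0],[-1,0,-25],1],[[0,0,0],[-1,0,-38],1],[[0,0,0],[-1,0,-48],1],[[0,0,0],[-1,0,-48],1]]}}

```text
clock: 8.35
position: [583.5, 96.2, 175.1]
ee_rot: [-0.015, 0.628, 0.022, 0.778]
contact_force: [-1.0, -0.0, -2.9]
gripper_width: 11.2
```

Call:
{"api": "arm_command", "payload": {"increments": [[[0,0,0],[0,0,-2],1],[[0,0,0],[0,0,-4],1],[[0,0,0],[0,0,-5],1],[[0,0,0],[0,0,-6],1],[[0,0,0],[0,0,-6],1]]}}

```text
clock: 8.85
position: [583.7, 96.3, 169.4]
ee_rot: [-0.015, 0.628, 0.022, 0.778]
contact_force: [0.0, -0.1, -0.6]
gripper_width: 11.3
```

```bash
python3 - <<'E'
from h import *
move_obj(rack(4,120,110),3.2)
im,d,C=grab("side"); 
cv2.imwrite("pics/s3.png",cv2.resize(im[170:290,160:300],None,fx=4,fy=4,interpolation=cv2.INTER_CUBIC))
E
```

```text
t 8.85 obj [632.3  98.1 108.1] [3.  0.2 0. ] -> turn [-0.  -0.2  0.2] shift [ 2.2 -0.3  1.7] F [ 0.  -0.1 -0.6] w 11.3
```

View pics/s3.png

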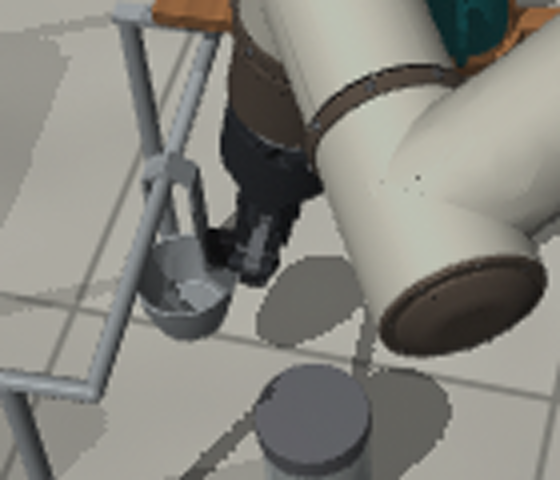

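Call:
{"api": "arm_command", "payload": {"increments": [[[0,0,0],[0,0,-1],1],[[0,0,0],[0,0,-2],1],[[0,0,0],[0,0,-2],1],[[0,0,0],[0,0,-3],1],[[0,0,0],[0,0,-3],1]]}}

```text
clock: 9.4
position: [585.3, 96.8, 168.1]
ee_rot: [-0.015, 0.626, 0.023, 0.779]
contact_force: [1.7, -0.8, 4.5]
gripper_width: 11.3
```

```bash
python3 - <<'E'
from h import *
move_obj(rack(4,120,110),3.2)
E
```

```text
t 9.4 obj [634.2  98.8 107. ] [ 3.  -0.   0.1] -> turn [-0.1  0.   0.2] shift [ 0.5 -0.9  3. ] F [ 1.7 -0.8  4.5] w 11.3
```

Call:
{"api": "arm_command", "payload": {"increments": [[[0,0,0],[0,0,0],0.7],[[0,0,0],[0,0,0],0.5],[[0,0,0],[0,0,0],0.4],[[0,0,0],[0,0,0],0.4],[[0,0,0],[0,0,0],0.4]]}}

```text
clock: 9.9
position: [585.0, 96.7, 167.6]
ee_rot: [-0.015, 0.626, 0.022, 0.779]
contact_force: [-0.6, 1.0, -0.8]
gripper_width: 51.4
```

Call:
{"api": "arm_command", "payload": {"increments": [[[0,0,0],[-10,0,20],0.4],[[0,0,0],[-25,0,50],0.4],[[0,0,0],[-35,0,75],0.4],[[0,0,0],[-40,0,75],0.4],[[0,0,0],[-40,0,75],0.4]]}}

```text
clock: 10.4
position: [544.3, 96.8, 243.0]
ee_rot: [-0.014, 0.626, 0.023, 0.779]
contact_force: [-0.5, 0.3, -0.7]
gripper_width: 51.0
```

```bash
python3 - <<'E'
from h import *
im,d,C=grab("side");P=cloud(d,C);hsv=cv2.cvtColor(im,cv2.COLOR_BGR2HSV);x,y,z=np.moveaxis(P,-1,0)
b=(x>560)&(x<680)&(y>60)&(y<140)
q=P[b&(z>105)&(z<165)&(hsv[...,2]>70)]; print("basket",len(q),q.min(0).round(1),q.max(0).round(1),cv2.minEnclosingCircle(q[:,:2].astype(np.float32)))
q=P[b&(z>170)&(z<212)&(hsv[...,2]<60)&(x<615)]; print("grip",len(q),q.mean(0).round(1),q.min(0).round(1),q.max(0).round(1),cv2.minAreaRect(q[:,:2].astype(np.float32)))
q=P[b&(z>266)&(z<285)]; print("hook",len(q),q.mean(0).round(1),q.max(0).round(1))
cv2.imwrite("pics/s4.png",cv2.resize(im[170:290,160:300],None,fx=4,fy=4,interpolation=cv2.INTER_CUBIC))
E
```

```text
basket 377 [560.2  66.6 105.2] [663.4 139.7 164.5] ((610.3995361328125, 108.7608642578125), 58.89897537231445)
grip 162 [591.3  99.8 193.4] [568.8  89.1 171.2] [615.  105.1 208.2] ((592.110595703125, 97.51171875), (46.50889587402344, 14.551630973815918), 3.3276472091674805)
hook 83 [630.4 101.6 267.8] [640.5 140.  273. ]
```

View pics/s4.png

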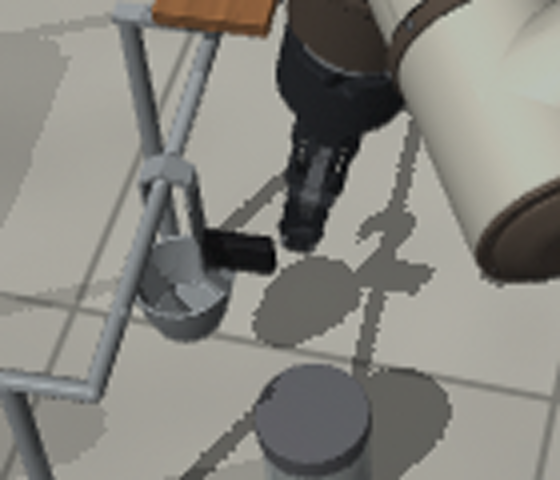

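```bash
python3 - <<'E'
from kin import *
for lean in (25,27,28,29,30):
    j=readout.read_state()["joints"]; out=[]
    for G,b in(([583,97.2,186],70),([583,97.2,186],0),([583,97.2,189],0),([585,60,189],0),([588,20,189],0),([591,-30,189],0),([593,-80,186],0),([593,-80,186],70)):
        Rt=R.from_euler('z',3.2,degrees=True)*R.from_euler('y',90-lean,degrees=True)
        o=ik(np.array(G)-b*Rt.as_matrix()[:,0],3.2,lean,PK,j); j=o.x; out.append((bool(o.cost<1e-6),j[3:].round(2).tolist()))
    print(lean,out)
for b in(70,0): target([583,97.2,186],3.2,28,b)
E
```

```text
25 [(True, [0.4, -0.52, -2.37]), (True, [0.57, -0.33, -2.51]), (True, [0.56, -0.34, -2.49]), (True, [0.48, -0.34, -2.36]), (True, [0.37, -0.34, -2.19]), (True, [0.24, -0.37, -1.97]), (True, [0.11, -0.4, -1.76]), (True, [0.09, -0.56, -1.74])]
27 [(True, [0.49, -0.46, -2.45]), (True, [0.79, -0.24, -2.69]), (True, [0.75, -0.26, -2.66]), (True, [0.65, -0.25, -2.51]), (True, [0.5, -0.26, -2.31]), (True, [0.31, -0.3, -2.04]), (True, [0.14, -0.34, -1.79]), (True, [0.1, -0.5, -1.76])]
28 [(True, [0.55, -0.43, -2.5]), (True, [0.96, -0.19, -2.82]), (True, [0.91, -0.21, -2.78]), (True, [0.79, -0.2, -2.63]), (True, [0.61, -0.22, -2.4]), (True, [0.36, -0.26, -2.09]), (True, [0.16, -0.31, -1.81]), (True, [0.11, -0.47, -1.77])]
29 [(True, [0.61, -0.39, -2.56]), (False, [1.11, -0.16, -2.94]), (False, [1.11, -0.16, -2.94]), (False, [0.94, -0.16, -2.74]), (True, [0.76, -0.16, -2.53]), (True, [0.43, -0.21, -2.16]), (True, [0.18, -0.27, -1.83]), (True, [0.13, -0.44, -1.78])]
30 [(True, [0.68, -0.36, -2.62]), (False, [1.13, -0.16, -2.96]), (False, [1.13, -0.16, -2.96]), (False, [0.93, -0.16, -2.74]), (False, [0.74, -0.16, -2.51]), (True, [0.55, -0.16, -2.26]), (True, [0.21, -0.24, -1.86]), (True, [0.14, -0.41, -1.8])]
t 10.45 pos [544.4  96.6 242. ] turn [  0.6 -15.6   0.1] shift [ 14.7  -0.7 -11. ] F [-0.5 -0.6  0.2] w 51.0
t 10.45 pos [544.4  96.6 242. ] turn [  0.6 -15.6   0.1] shift [ 47.5   1.1 -72.8] F [-0.5 -0.6  0.2] w 51.0
```

Call:
{"api": "arm_command", "payload": {"increments": [[[0.2,-5,0],[5,0,0],0.4],[[0.4,-10,0],[10,0,-5],0.4],[[0.6,-14.6,0],[14,-1,-11],0.4],[[0.6,-14.6,0],[14,-1,-11],0.4],[[0.6,-14.6,0],[14,-1,-11],0.4]]}}

```text
clock: 10.95
position: [558.4, 95.2, 230.3]
ee_rot: [-0.014, 0.524, 0.023, 0.852]
contact_force: [1.1, 0.1, 1.2]
gripper_width: 51.5
```

```bash
python3 - <<'E'
from h import *
for b in (70,35,0): target([583,97.2,186],3.2,27,b)
E
```

```text
t 10.95 pos [558.4  95.2 230.3] turn [-0.  -0.2  0.1] shift [1.5 0.7 1.1] F [1.1 0.1 1.2] w 51.5
t 10.95 pos [558.4  95.2 230.3] turn [-0.  -0.2  0.1] shift [ 17.4   1.6 -30.1] F [1.1 0.1 1.2] w 51.5
t 10.95 pos [558.4  95.2 230.3] turn [-0.  -0.2  0.1] shift [ 33.2   2.5 -61.2] F [1.1 0.1 1.2] w 51.5
```

Call:
{"api": "arm_command", "payload": {"increments": [[[0,0,0],[8,1,-15],0.4],[[0,0,0],[17,2,-30],0.4],[[0,0,0],[25,2,-45],0.4],[[0,0,0],[33,3,-61],0.4],[[0,0,0],[33,3,-61],0.4]]}}

```text
clock: 11.45
position: [593.2, 97.6, 168.1]
ee_rot: [-0.014, 0.524, 0.022, 0.851]
contact_force: [-0.6, -0.5, -0.3]
gripper_width: 51.3
```

```bash
python3 - <<'E'
from h import *
target([583,97.2,186],3.2,27)
E
```

```text
t 11.45 pos [593.2  97.6 168.1] turn [ 0.1 -0.3  0.2] shift [-1.6  0.1  1. ] F [-0.6 -0.5 -0.3] w 51.3
```

Call:
{"api": "arm_command", "payload": {"increments": [[[0,0,0],[0,0,0],0.6],[[0,0,0],[0,0,0],0.8],[[0,0,0],[0,0,0],1],[[0,0,0],[0,0,0],1],[[0,0,0],[0,0,0],1]]}}

```text
clock: 11.95
position: [594.1, 98.2, 169.7]
ee_rot: [-0.014, 0.523, 0.023, 0.852]
contact_force: [2.0, 0.1, 3.7]
gripper_width: 11.1
```

```bash
python3 - <<'E'
from h import *
target([583,97.2,186],3.2,27)
im,d,C=grab("side");P=cloud(d,C);hsv=cv2.cvtColor(im,cv2.COLOR_BGR2HSV);x,y,z=np.moveaxis(P,-1,0)
b=(x>596)&(x<690)&(y>55)&(y<145)
q=P[b&(z>105)&(z<165)&(hsv[...,2]>70)&(hsv[...,1]<60)]; print("basket",len(q),q.min(0).round(1),q.max(0).round(1),cv2.minEnclosingCircle(q[:,:2].astype(np.float32)))
q=P[b&(z>268)&(z<285)]; print("hook",len(q),q.mean(0).round(1),q.min(0).round(1),q.max(0).round(1))
E
```

```text
t 11.95 pos [594.1  98.2 169.7] turn [-0.  -0.1  0.2] shift [-2.5 -0.6 -0.7] F [2.  0.1 3.7] w 11.1
basket 328 [598.8  65.8 105.2] [663.6 134.2 164.6] ((633.1166381835938, 99.2708511352539), 34.955604553222656)
hook 36 [630.5  99.3 269.6] [621.8  55.9 268.2] [637.1 138.5 272.6]
```

Call:
{"api": "arm_command", "payload": {"increments": [[[0,0,0],[-2,0,3],1],[[0,0,0],[-1,-15,3],1],[[0,0,0],[0,-35,3],1],[[0,0,0],[1,-55,3],1],[[0,0,0],[2,-75,3],1]]}}

```text
clock: 12.5
position: [595.2, 22.7, 172.1]
ee_rot: [-0.014, 0.524, 0.023, 0.851]
contact_force: [0.5, 0.8, -0.9]
gripper_width: 11.5
```

```bash
python3 - <<'E'
from h import *
p0=np.array([594.1,98.2,169.7]); q0=[-0.014,0.523,0.023,0.852]
np.save("g.npy",np.linalg.inv(TM([633.3,98.5,110],R.from_euler('z',3.2,degrees=True)))@TM(p0,R.from_quat(q0)))
m=rack(2,-58,113); print(m); move_obj(m,3.2)
E
```

```text
[642.63452882 -79.89792131 113.        ]
t 12.5 obj [634.3  23.  112.3] [ 3.2  0.1 -0. ] -> turn [ 0.  -0.1 -0. ] shift [   8.2 -102.9    0.6] F [ 0.5  0.8 -0.9] w 11.5
```

Call:
{"api": "arm_command", "payload": {"increments": [[[0,0,0],[1,-20,0.5],1],[[0,0,0],[3,-42,0.5],1],[[0,0,0],[4,-64,0.5],1],[[0,0,0],[6,-86,0.5],1],[[0,0,0],[7,-102,0.5],1]]}}

```text
clock: 13.0
position: [601.4, -79.8, 171.9]
ee_rot: [-0.014, 0.525, 0.023, 0.851]
contact_force: [0.1, 1.3, -0.4]
gripper_width: 11.2
```

```bash
python3 - <<'E'
from h import *
move_obj(rack(3,-58,110),3.2)
for n in("side","top"):
    im,d,C=grab(n);P=cloud(d,C);hsv=cv2.cvtColor(im,cv2.COLOR_BGR2HSV);x,y,z=np.moveaxis(P,-1,0)
    if n=="side": cv2.imwrite("pics/s5.png",cv2.resize(im[100:240,170:330],None,fx=4,fy=4,interpolation=cv2.INTER_CUBIC))
    for lo,hi in((318,330),(330,360)):
        q=P[(x>580)&(x<680)&(y>-200)&(y<5)&(z>lo)&(z<hi)&(hsv[...,1]<90)]
        if len(q): print(n,len(q),q.mean(0).round(1),np.median(q,0).round(1))
    q=P[(x>600)&(x<690)&(y>-130)&(y<-30)&(z>100)&(z<165)&(hsv[...,2]>60)&(hsv[...,1]<60)]; print("basket",len(q))
    if len(q): print(q.min(0).round(1),q.max(0).round(1),cv2.minEnclosingCircle(q[:,:2].astype(np.float32)))
E
```

```text
t 13.0 obj [640.4 -79.5 112. ] [3.2 0.2 0. ] -> turn [-0.  -0.2 -0. ] shift [ 3.1 -0.3 -2.2] F [ 0.1  1.3 -0.4] w 11.2
side 35 [639.5 -76.1 323.3] [639.  -75.6 322.9]
side 26 [640.9 -79.2 337.5] [641.1 -78.7 336.4]
basket 336
[ 607.5 -112.5  107.8] [671.3 -44.  164. ] ((643.444580078125, -76.98426818847656), 36.43759536743164)
top 16 [633.6 -79.8 323.7] [635.  -78.6 322.6]
top 12 [638.5 -81.4 339.7] [638.5 -82.1 339.7]
basket 22
[ 611.8 -104.   107.4] [629.2 -54.9 156.8] ((620.1925048828125, -79.48696899414062), 24.585918426513672)
```

View pics/s5.png

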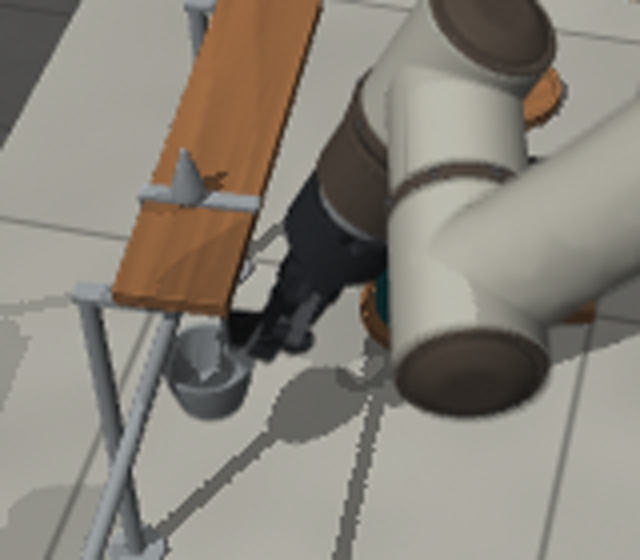

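Call:
{"api": "arm_command", "payload": {"increments": [[[0,0,0],[2,-1.5,0],1],[[0,0,0],[2,-1.5,-1.5],1],[[0,0,0],[2,-1.5,-3],1],[[0,0,0],[2,-1.5,-4],1],[[0,0,0],[2,-1.5,-4],1]]}}

```text
clock: 13.6
position: [604.7, -81.3, 169.5]
ee_rot: [-0.013, 0.523, 0.023, 0.852]
contact_force: [-0.5, 0.4, 3.9]
gripper_width: 10.9
```

```bash
python3 - <<'E'
from h import *
move_obj(rack(3,-58.5,110),3.2)
E
```

```text
t 13.6 obj [644.  -81.  109.8] [ 3.1 -0.   0. ] -> turn [-0.   0.   0.1] shift [-0.3  0.7  0.2] F [-0.5  0.4  3.9] w 10.9
```

Call:
{"api": "arm_command", "payload": {"increments": [[[0,0,0],[0,0,0],0.75],[[0,0,0],[0,0,0],0.6],[[0,0,0],[0,0,0],0.4],[[0,0,0],[0,0,0],0.4],[[0,0,0],[0,0,0],0.4]]}}

```text
clock: 14.1
position: [604.5, -81.3, 169.1]
ee_rot: [-0.013, 0.523, 0.023, 0.852]
contact_force: [-0.0, 0.4, 0.6]
gripper_width: 51.2
```

Call:
{"api": "arm_command", "payload": {"increments": [[[0,0,0],[-12,-1,10],0.4],[[0,0,0],[-30,-2,25],0.4],[[0,0,0],[-50,-3,40],0.4],[[0,0,0],[-65,-4,55],0.4],[[0,0,0],[-75,-4,65],0.4]]}}

```text
clock: 14.6
position: [528.8, -85.4, 235.2]
ee_rot: [-0.013, 0.523, 0.023, 0.852]
contact_force: [1.1, -0.2, -0.2]
gripper_width: 51.3
```

```bash
cat > chk.py <<'E'
from h import *
target([450,-150,200],3.2,0)
im,d,C=grab("side");P=cloud(d,C);hsv=cv2.cvtColor(im,cv2.COLOR_BGR2HSV);x,y,z=np.moveaxis(P,-1,0)
q=P[(x>604)&(x<690)&(y>-130)&(y<-30)&(z>105)&(z<165)&(hsv[...,2]>60)&(hsv[...,1]<60)]; print("basket",len(q),q.min(0).round(1),q.max(0).round(1),cv2.minEnclosingCircle(q[:,:2].astype(np.float32)))
q=P[(x>560)&(x<620)&(y>-130)&(y<-30)&(z>165)&(z<215)&(hsv[...,2]<60)]; print("grip",len(q),q.mean(0).round(1),q.min(0).round(1),q.max(0).round(1),cv2.minAreaRect(q[:,:2].astype(np.float32)))
for lo,hi in((306,320),(330,360)):
    q=P[(x>580)&(x<680)&(y>-200)&(y<5)&(z>lo)&(z<hi)&(hsv[...,1]<90)]; print("mk",q.mean(0).round(1))
for n in("top","side"):
    im,d,C=grab(n); P=cloud(d,C); hsv=cv2.cvtColor(im,cv2.COLOR_BGR2HSV);x,y,z=np.moveaxis(P,-1,0)
    teal=(hsv[...,0]>80)&(hsv[...,0]<100)&(hsv[...,1]>120)&(z>10)
    t=P[teal&(z>86)]; print(n,"mug rim",len(t),t.min(0).round(1),t.max(0).round(1))
    if n=="side": cv2.imwrite("pics/s6.png",cv2.resize(im[100:240,170:330],None,fx=4,fy=4,interpolation=cv2.INTER_CUBIC))
    w=(hsv[...,0]<25)&(hsv[...,1]>100)&(z<26)&(z>11)&(y>-370)&(y<0)&(x>370)&(x<700)
    k,lab,s,cen=cv2.connectedComponentsWithStats(w.astype(np.uint8))
    for i in range(1,k):
        q=P[lab==i]
        if s[i,4]>20: print("wood",s[i,4],cen[i].round(0),q.mean(0).round(1),q.min(0).round(1),q.max(0).round(1),cv2.minAreaRect(q[:,:2].astype(np.float32)))
        h=q[(q[:,2]>17)&(q[:,2]<24)]
        if len(h)>15: print(" handle",len(h),cv2.minAreaRect(h[:,:2].astype(np.float32)))
E
python3 chk.py
```

```text
t 14.6 pos [528.8 -85.4 235.2] turn [-1.5 26.9  0.2] shift [-78.8 -64.6 -54.2] F [ 1.1 -0.2 -0.2] w 51.3
basket 337 [ 610.4 -114.6  106.4] [674.5 -46.  164.7] ((642.4747924804688, -80.25093078613281), 35.44862747192383)
grip 130 [598.6 -78.5 192.9] [578.9 -87.9 175. ] [619.1 -72.9 206.7] ((599.1508178710938, -80.41458892822266), (40.2348747253418, 13.20760726928711), 3.2721238136291504)
mk [633.6 -79.8 309.9]
mk [640.7 -79.3 338.1]
top mug rim 44 [ 286.  -319.1   86. ] [ 563.   -44.2 1848.4]
wood 192 [344. 214.] [ 451.7 -301.3   18.2] [ 382.7 -336.5   11. ] [ 519.7 -242.5   25.9] ((449.4066162109375, -293.6820983886719), (134.79640197753906, 94.38449096679688), 3.7154154777526855)
 handle 93 ((450.4278259277344, -293.61578369140625), (132.7496795654297, 94.38449096679688), 3.7154150009155273)
side mug rim 25 [ 452.2 -309.1   86.4] [518.8 -20.2 345.3]
wood 140 [292. 177.] [ 469.9 -291.7   17.6] [ 433.6 -326.1   11. ] [ 515.4 -240.3   26. ] ((472.19866943359375, -278.1626892089844), (94.08026885986328, 67.0985336303711), 75.96154022216797)
 handle 75 ((473.3243713378906, -280.49322509765625), (89.22604370117188, 56.9274787902832), 75.20156860351562)
wood 33 [268. 184.] [ 543.9 -245.    14.8] [ 524.4 -260.3   11.3] [ 564.5 -235.2   20.4] ((543.9017944335938, -245.634521484375), (14.301033973693848, 41.709136962890625), 66.8774642944336)
```

```bash
python3 - <<'E'
from kin import *
im,d,C=load("top"); a=plane(343,207,20,C); b=plane(349,230,20,C); print(a.round(0),b.round(0)); yaw=np.degrees(np.arctan2(a[1]-b[1],a[0]-b[0])); print(yaw)
print(ik([430,-300,200],16,0,PK,readout.read_state()["joints"]).x.round(2)); target([430,-300,200],16,0)
E
```

```text
[ 480. -298.   20.] [ 386. -318.   20.]
12.24195596496356
[-0.3   0.26 -0.31 -0.   -1.   -0.99]
t 14.75 pos [529.7 -85.2 235. ] turn [-4.5 26.7 12.8] shift [ -99.7 -214.8  -54. ] F [0.7 0.2 1.2] w 51.2
```

Call:
{"api": "arm_command", "payload": {"increments": [[[-0.3,6,0],[-20,-30,10],0],[[-0.6,12,0],[-40,-65,10],0],[[-0.9,18,0],[-60,-100,10],0],[[-1.2,24,0],[-80,-140,5],0],[[-1.5,26.9,0.2],[-90,-175,0],0]]}}

```text
clock: 15.25
position: [440.1, -262.1, 234.0]
ee_rot: [-0.019, 0.708, 0.02, 0.706]
contact_force: [0.3, -0.3, -0.3]
gripper_width: 85.6
```

```bash
python3 - <<'E'
from h import *
target([420,-300,220],16,0)
E
```

```text
t 15.25 pos [ 440.1 -262.1  234. ] turn [-0.  -0.2 12.8] shift [-20.1 -37.9 -33. ] F [ 0.3 -0.3 -0.3] w 85.6
```

Call:
{"api": "arm_command", "payload": {"increments": [[[0,0,4],[-8,-15,-10],0],[[0,0,7],[-15,-30,-20],0],[[0,0,9.5],[-20,-43,-33],0],[[0,0,9.5],[-20,-43,-33],0],[[0,0,9.5],[-20,-43,-33],0]]}}

```text
clock: 15.75
position: [420.3, -305.3, 199.9]
ee_rot: [-0.077, 0.704, 0.078, 0.701]
contact_force: [0.6, -0.3, -0.6]
gripper_width: 85.3
```

```bash
python3 - <<'E'
from h import *
im,d,C=grab("wrist"); P=cloud(d,C); hsv=cv2.cvtColor(im,cv2.COLOR_BGR2HSV); x,y,z=np.moveaxis(P,-1,0)
w=(hsv[...,0]<22)&(hsv[...,1]>90)&(z<30)&(z>5)&(x<620)&(y<-200)&(d>0)
k,lab,s,cen=cv2.connectedComponentsWithStats(w.astype(np.uint8))
for i in range(1,k):
    if s[i,4]>100:
        q=P[lab==i]; print("wood",s[i,4],cen[i].round(0),q.min(0).round(1),q.max(0).round(1))
        h=q[(q[:,2]>17)&(q[:,2]<23)]
        if len(h)>30: print(" top20",len(h),cv2.minAreaRect(h[:,:2].astype(np.float32)))
teal=(hsv[...,0]>80)&(hsv[...,0]<100)&(hsv[...,1]>110)&(d>0)
q=P[teal]; t=q[(q[:,2]>85)&(q[:,2]<95)]; print("teal",len(q),len(t),q.min(0).round(1),q.max(0).round(1))
if len(t)>5: print(cv2.minEnclosingCircle(t[:,:2].astype(np.float32)))
cv2.imwrite("pics/w2.png",im); s=readout.read_state(); print(s["position"])
E
```

```text
wood 6302 [144.  24.] [ 256.8 -548.     5. ] [ 351.6 -378.9   23.1]
 top20 2962 ((297.9548034667969, -467.85455322265625), (43.066768646240234, 176.4612274169922), 25.291786193847656)
wood 3362 [272. 215.] [ 384.5 -341.7    5.1] [ 558.9 -240.5   26. ]
 top20 2023 ((464.451904296875, -319.330322265625), (147.21632385253906, 93.89166259765625), 23.033964157104492)
wood 5779 [ 34. 205.] [ 458.2 -607.1    5. ] [ 561.9 -524.4   17.6]
teal 2710 650 [ 409.1 -328.1   14. ] [ 564.7 -225.9  275.1]
((527.7803344726562, -290.0904541015625), 38.383628845214844)
[ 420.69352906 -305.12372405  200.66348663]
```

View pics/w2.png

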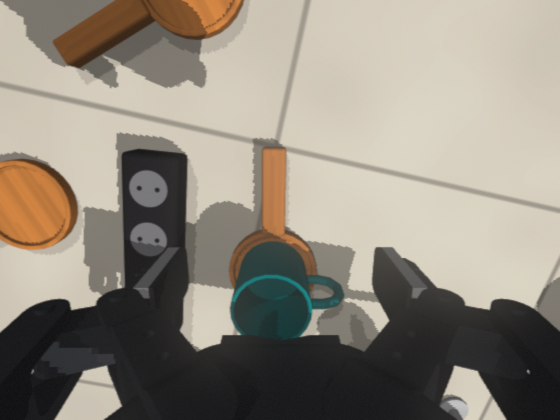

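```bash
python3 - <<'E'
from h import *
im,d,C=load("wrist"); P=cloud(d,C); hsv=cv2.cvtColor(im,cv2.COLOR_BGR2HSV)
w=((hsv[...,0]<22)&(hsv[...,1]>90))
c=[]
for v in range(156,222,4):
    u=np.where(w[v,240:310])[0]+240
    c.append((plane((u.min()+u.max())/2,v,20,C),len(u)))
p=np.array([a[0][:2] for a in c]); print([a[1] for a in c])
k=np.polyfit(p[:,0],p[:,1],1); print("yaw",np.degrees(np.arctan(k[0])),p[0].round(1),p[-1].round(1))
u,v=np.where(w[140:160,262:288])[::-1]; end=plane(274,148,20,C); print("end",end.round(1))
x,y,z=np.moveaxis(P,-1,0); q=P[(hsv[...,2]<70)&(z>30)&(z<48)&(x>380)&(x<620)&(y<-320)&(y>-450)]; 
if len(q): print("strip",len(q),cv2.minAreaRect(q[:,:2].astype(np.float32)))
e=end[:2]; 
yaw=np.arctan(k[0]); o=e+146*np.array([np.cos(yaw),np.sin(yaw)]); g=e+21*np.array([np.cos(yaw),np.sin(yaw)])
print("coaster",o.round(1),"grasp",g.round(1)); gy=np.polyval(k,g[0]); print(gy)
target([g[0],gy,22],np.degrees(yaw),0,80); target([g[0],gy,22],np.degrees(yaw),0,0)
E
```

```text
[24, 24, 24, 24, 24, 24, 23, 23, 23, 23, 23, 23, 23, 23, 23, 23, 23]
yaw 11.729407952704559 [ 395.  -318.5] [ 463.9 -304. ]
end [ 386.8 -319.7   20. ]
strip 3365 ((509.7682800292969, -411.16961669921875), (182.59815979003906, 134.9158477783203), 45.90998840332031)
coaster [ 529.7 -290. ] grasp [ 407.3 -315.4]
-315.88986302572204
t 15.8 pos [ 420.7 -305.1  200.7] turn [-0.  -0.2 -0.9] shift [ -13.4  -10.8 -117.7] F [ 0.5 -0.1  0.9] w 85.2
t 15.8 pos [ 420.7 -305.1  200.7] turn [-0.  -0.2 -0.9] shift [ -13.4  -10.8 -197.7] F [ 0.5 -0.1  0.9] w 85.2
```

```bash
python3 - <<'E'
from kin import *
d=np.array([np.cos(.2047),np.sin(.2047)])
g=np.array([386.8,-319.9])+14*d; e=g+[115,209.5]; print(g,e)
for lean in(0,8,12,15,18):
    j=readout.read_state()["joints"]
    for G,b in((g,80),(g,0),((g+e)/2,0),(e,0),(e,80)):
        Rt=R.from_euler('z',11.7,degrees=True)*R.from_euler('y',90-lean,degrees=True)
        o=ik(np.r_[G,22]-b*Rt.as_matrix()[:,0],11.7,lean,PK,j); j=o.x; print(lean,b,o.cost<1e-6,j.round(2))
target(np.r_[g,22],11.7,12,80); target(np.r_[g,22],11.7,12,0)
E
```

```text
[ 400.50770815 -317.05417195] [ 515.50770815 -107.55417195]
0 80 True [-0.35  0.36 -0.47 -0.   -0.75 -1.02]
0 0 True [-0.35  0.49 -0.53 -0.   -0.55 -1.02]
0 0 True [-0.11  0.48 -0.55 -0.   -0.54 -1.26]
0 0 True [ 0.1   0.51 -0.5   0.   -0.57 -1.47]
0 80 True [ 0.1   0.38 -0.43 -0.   -0.76 -1.47]
8 80 True [-0.41  0.32 -0.49 -0.13 -0.65 -0.85]
8 0 True [-0.4   0.46 -0.53 -0.18 -0.47 -0.81]
8 0 True [-0.14  0.45 -0.58 -0.12 -0.41 -1.12]
8 0 True [ 0.09  0.47 -0.57 -0.04 -0.39 -1.43]
8 80 True [ 0.09  0.32 -0.53 -0.03 -0.58 -1.44]
12 80 True [-0.45  0.31 -0.49 -0.22 -0.62 -0.75]
12 0 True [-0.43  0.46 -0.51 -0.29 -0.45 -0.68]
12 0 True [-0.16  0.44 -0.58 -0.21 -0.36 -1.01]
12 0 True [ 0.09  0.46 -0.6  -0.08 -0.31 -1.38]
12 80 True [ 0.09  0.3  -0.58 -0.05 -0.49 -1.41]
15 80 True [-0.48  0.3  -0.49 -0.3  -0.6  -0.65]
15 0 True [-0.46  0.45 -0.5  -0.38 -0.44 -0.57]
15 0 True [-0.18  0.43 -0.57 -0.3  -0.33 -0.91]
15 0 True [ 0.08  0.45 -0.61 -0.13 -0.25 -1.33]
15 80 True [ 0.08  0.28 -0.61 -0.08 -0.42 -1.38]
18 80 True [-0.52  0.29 -0.49 -0.38 -0.59 -0.55]
18 0 True [-0.5   0.45 -0.48 -0.49 -0.44 -0.45]
18 0 True [-0.21  0.43 -0.56 -0.41 -0.32 -0.78]
18 0 True [ 0.08  0.45 -0.62 -0.2  -0.2  -1.25]
18 80 True [ 0.07  0.27 -0.63 -0.12 -0.36 -1.34]
t 15.8 pos [ 420.7 -305.1  200.7] turn [  2.5 -11.9  -1. ] shift [ -32.6  -14.5 -119. ] F [ 0.5 -0.1  0.9] w 85.2
t 15.8 pos [ 420.7 -305.1  200.7] turn [  2.5 -11.9  -1. ] shift [ -16.3  -11.1 -197.2] F [ 0.5 -0.1  0.9] w 85.2
```

Call:
{"api": "arm_command", "payload": {"increments": [[[1,-4,-0.3],[-11,-5,-20],0.4],[[2,-8,-0.6],[-22,-10,-50],0.4],[[2.5,-11.9,-1],[-32,-14,-85],0.4],[[2.5,-11.9,-1],[-32,-14,-119],0.4],[[2.5,-11.9,-1],[-32,-14,-119],0.4]]}}

```text
clock: 16.3
position: [386.3, -317.6, 78.5]
ee_rot: [-0.062, 0.629, 0.08, 0.771]
contact_force: [-0.3, -0.5, -0.4]
gripper_width: 51.5
```

```bash
python3 - <<'E'
from h import *
target([400.5,-317,22],11.7,12)
E
```

```text
t 16.3 pos [ 386.3 -317.6   78.5] turn [-0.2 -0.4  0.1] shift [ 18.1   1.4 -75. ] F [-0.3 -0.5 -0.4] w 51.5
```

Call:
{"api": "arm_command", "payload": {"increments": [[[0,0,0],[6,1,-25],0.4],[[0,0,0],[12,1,-50],0.4],[[0,0,0],[18,1,-65],0.4],[[0,0,0],[18,1,-71],0.4],[[0,0,0],[18,1,-73],0.4]]}}

```text
clock: 16.8
position: [405.8, -316.6, 6.2]
ee_rot: [-0.063, 0.628, 0.08, 0.771]
contact_force: [-0.5, -0.4, 0.2]
gripper_width: 51.3
```

Call:
{"api": "arm_command", "payload": {"increments": [[[0,0,0],[0,0,0],0.5],[[0,0,0],[0,0,0],0.6],[[0,0,0],[0,0,0],0.7],[[0,0,0],[0,0,0],0.8],[[0,0,0],[0,0,0],1]]}}

```text
clock: 17.3
position: [406.1, -316.7, 7.7]
ee_rot: [-0.063, 0.628, 0.081, 0.772]
contact_force: [-1.2, 2.6, 6.0]
gripper_width: 24.5
```

```bash
cat > m.py <<'E'
from h import *
def mug(n):
    im,d,C=grab(n);P=cloud(d,C);hsv=cv2.cvtColor(im,cv2.COLOR_BGR2HSV);x,y,z=np.moveaxis(P,-1,0)
    t=P[(hsv[...,0]>80)&(hsv[...,0]<100)&(hsv[...,1]>110)&(z>83)&(z<95)&(x>420)&(x<720)&(y<0)&(y>-380)]
    if len(t)<8: print(n,"few",len(t)); return
    f=lambda c,q:np.hypot(q[:,0]-c[0],q[:,1]-c[1])-37.5
    s=least_squares(f,np.median(t[:,:2],0),args=(t,),loss="soft_l1",f_scale=2); print(n,"mug",len(t),s.x.round(1),"rms",round(float(np.median(abs(s.fun))),1))
from scipy.optimize import least_squares
E
python3 - <<'E'
from m import *
target([400.5,-317,22],11.7,12)
mug("top"); mug("side"); mug("wrist")
E
```

```text
t 17.3 pos [ 406.1 -316.7    7.7] turn [-0.1 -0.3 -0.1] shift [-1.8  0.5 -4.3] F [-1.2  2.6  6. ] w 24.5
top mug 40 [ 526.9 -289. ] rms 1.5
side mug 125 [ 529.1 -288.7] rms 1.3
wrist few 0
```

Call:
{"api": "arm_command", "payload": {"increments": [[[0,0,0],[2,3,-1],1],[[0,0,0],[5,10,-1],1],[[0,0,0],[11,20,-1],1],[[0,0,0],[18,32,-1],1],[[0,0,0],[25,45,-1],1]]}}

```text
clock: 17.95
position: [431.9, -272.5, 7.7]
ee_rot: [-0.063, 0.627, 0.079, 0.773]
contact_force: [-3.1, -4.2, 4.3]
gripper_width: 24.5
```

```bash
python3 - <<'E'
from m import *
target([400.5+115,-317+209,22],11.7,12)
mug("top"); mug("side")
E
```

```text
t 17.95 pos [ 431.9 -272.5    7.7] turn [-0.1 -0.1  0.1] shift [ 87.5 165.3  -4.3] F [-3.1 -4.2  4.3] w 24.5
top mug 41 [ 552.4 -246. ] rms 1.3
side mug 118 [ 555.9 -242.6] rms 1.4
```

Call:
{"api": "arm_command", "payload": {"increments": [[[0,0,0],[4,7,-1],1],[[0,0,0],[10,19,-1],1],[[0,0,0],[17,32,-1],1],[[0,0,0],[24,45,-1],1],[[0,0,0],[31,57,-1],1]]}}

```text
clock: 18.55
position: [463.9, -215.0, 7.7]
ee_rot: [-0.064, 0.626, 0.08, 0.773]
contact_force: [-3.7, -5.9, 8.8]
gripper_width: 24.2
```

Call:
{"api": "arm_command", "payload": {"increments": [[[0,0,0],[6,11,-1],1],[[0,0,0],[13,24,-1],1],[[0,0,0],[20,37,-1],1],[[0,0,0],[27,50,-1],1],[[0,0,0],[32,59,-1],1]]}}

```text
clock: 19.05
position: [495.6, -156.7, 7.6]
ee_rot: [-0.064, 0.626, 0.079, 0.773]
contact_force: [-4.7, -7.0, 10.6]
gripper_width: 24.3
```

```bash
python3 - <<'E'
from m import *
target([400.5+115,-317+209,22],11.7,12)
mug("top"); mug("side")
E
```

```text
t 19.05 pos [ 495.6 -156.7    7.6] turn [-0. -0.  0.] shift [23.8 49.5 -4.2] F [-4.7 -7.  10.6] w 24.3
top mug 34 [ 617.5 -130. ] rms 1.3
side mug 61 [ 620.3 -128.1] rms 1.1
```

Call:
{"api": "arm_command", "payload": {"increments": [[[0,0,0],[6,12,-1],1],[[0,0,0],[12,24,-1],1],[[0,0,0],[17,35,-1],1],[[0,0,0],[22,44,-1],1],[[0,0,0],[24,48,-1],1]]}}

```text
clock: 19.65
position: [519.8, -108.7, 7.6]
ee_rot: [-0.064, 0.626, 0.079, 0.773]
contact_force: [-4.6, -7.6, 11.4]
gripper_width: 24.0
```

```bash
cat > fin.py <<'E'
from m import *
target([400.5+115,-317+209,22],11.7,12)
mug("top"); mug("side")
im,d,C=load("side");P=cloud(d,C);hsv=cv2.cvtColor(im,cv2.COLOR_BGR2HSV);x,y,z=np.moveaxis(P,-1,0)
q=P[(x>604)&(x<690)&(y>-130)&(y<-30)&(z>108)&(z<165)&(hsv[...,2]>60)&(hsv[...,1]<60)]; print("basket",len(q),q.min(0).round(1),q.max(0).round(1),cv2.minEnclosingCircle(q[:,:2].astype(np.float32)))
t=P[(hsv[...,0]>80)&(hsv[...,0]<100)&(hsv[...,1]>110)&(x>560)&(y<0)&(y>-200)]; print("teal",len(t),t.min(0).round(1),t.max(0).round(1))
E
python3 fin.py
```

```text
t 19.65 pos [ 519.8 -108.7    7.6] turn [-0.  0. -0.] shift [-0.4  1.5 -4.2] F [-4.6 -7.6 11.4] w 24.0
top mug 21 [641.8 -80.9] rms 1.0
side mug 88 [643.3 -81.5] rms 1.1
basket 332 [ 609.7 -114.7  108.3] [673.7 -44.1 164.2] ((644.81298828125, -79.25664520263672), 36.112709045410156)
teal 601 [ 603.5 -122.1    9.2] [681.   -8.3 104.8]
```

Call:
{"api": "arm_command", "payload": {"increments": [[[0,0,0],[0,0,0],0.6],[[0,0,0],[0,0,0],0.5],[[0,0,0],[0,0,0],0.4],[[0,0,0],[0,0,0],0.4],[[0,0,0],[0,0,0],0.4]]}}

```text
clock: 20.25
position: [520.2, -108.3, 7.5]
ee_rot: [-0.064, 0.626, 0.08, 0.773]
contact_force: [0.9, 0.3, -0.6]
gripper_width: 51.4
```

Call:
{"api": "arm_command", "payload": {"increments": [[[0,0,0],[-8,-1,10],0.4],[[0,0,0],[-18,-3,30],0.4],[[0,0,0],[-30,-6,55],0.4],[[0,0,0],[-45,-10,85],0.4],[[0,0,0],[-60,-15,110],0.4]]}}

```text
clock: 20.75
position: [459.1, -123.4, 119.2]
ee_rot: [-0.064, 0.625, 0.08, 0.774]
contact_force: [1.0, -0.2, -1.0]
gripper_width: 51.0
```

Call:
{"api": "arm_command", "payload": {"increments": [[[0,4,0],[-10,-20,10],0.4],[[0,8,0],[-20,-45,20],0.4],[[0,11,0],[-30,-75,30],0.4],[[0,11,0],[-40,-110,40],0.4],[[0,11,0],[-50,-140,50],0.4]]}}

```text
clock: 21.25
position: [408.2, -264.5, 170.1]
ee_rot: [-0.057, 0.697, 0.086, 0.71]
contact_force: [0.6, 1.3, -0.5]
gripper_width: 51.3
```

```bash
python3 fin.py; python3 - <<'E'
from h import *
im,d,C=load("side"); a=cv2.resize(im[90:420,130:340],None,fx=1.8,fy=1.8,interpolation=cv2.INTER_CUBIC)
im,d,C=load("top"); b=cv2.resize(im[130:260,140:400],None,fx=1.6,fy=1.6,interpolation=cv2.INTER_CUBIC)
o=np.zeros((max(a.shape[0],b.shape[0]),a.shape[1]+b.shape[1],3),np.uint8); o[:a.shape[0],:a.shape[1]]=a; o[:b.shape[0],a.shape[1]:]=b; print(o.shape)
cv2.imwrite("pics/fin.png",o[:600])
E
```

```text
t 21.25 pos [ 408.2 -264.5  170.1] turn [ -0.  -10.9  -0.1] shift [ 111.1  157.3 -166.7] F [ 0.6  1.3 -0.5] w 51.3
top mug 22 [642.2 -81.1] rms 1.1
side mug 94 [643.2 -81.3] rms 1.3
basket 299 [ 609.8 -114.3  108.5] [673.4 -46.1 163.8] ((644.7308349609375, -80.36170959472656), 35.60784149169922)
teal 601 [ 604.2 -120.8    9.6] [680.   -7.3 102.6]
(594, 794, 3)
```

View pics/fin.png

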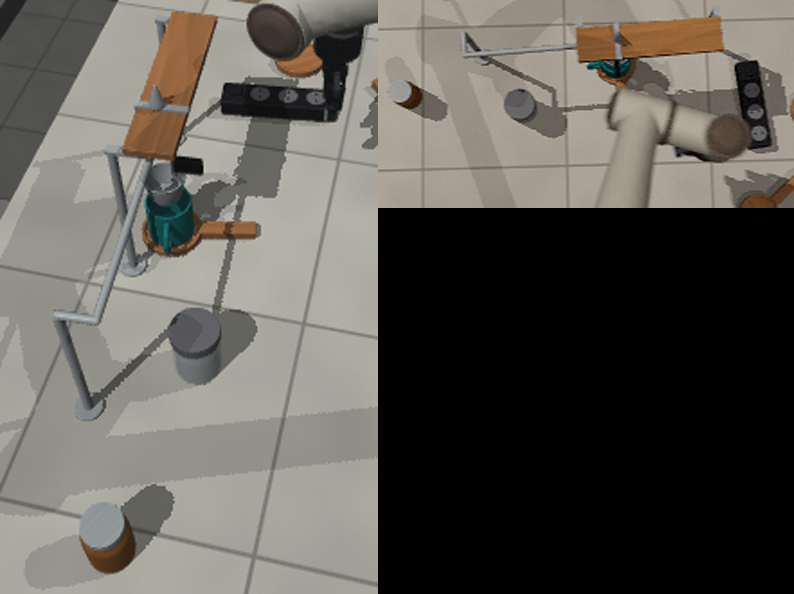

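The final picture shows the strainer hanging under the ledge at about (165,180), in line with the marker at (157,100). The mug stands in the coaster below it at about (170,220). The canister, jar and power strip look unmoved, and the gripper is at z = 170 mm, clear of everything.

```bash
python3 -c "
from h import *
print(arm.job_done())"
```

```text
the job is handed in; nothing more can be done
None
```

I hung the tea strainer on the rail in line with the marker and slid the coaster, with the mug standing in it, until the mug was under the strainer. The job was handed in at about 21 s of the 67 s allowed; no verdict was reported.

- **Strainer:** I hooked it onto the free end of the rail and let go. I then gripped it again with the tool leaned back about 27° and slid it under the ledge. I had to re-grip because the arm could not lean that far where the strainer first stood.
- **Coaster and mug:** I held the coaster by its handle and slid it along the tiles without lifting it.

**Last checks** (world frame, mm; calibration is good to about 2 mm):
- **Hook and marker:** the strainer's y was -80.4 and the marker's between -79 and -81, so they line up along the rail.
- **Mug and strainer:** the mug's centre was at (642.7, -81.2) and the strainer's basket at about (643–645, -80.3), roughly 1–2 mm apart. The mug stood upright.
- **Disagreements:** the top and side cameras differed by about 1 mm at the end, and by up to 3.5 mm while the coaster was moving.
- **Bystanders:** the canister, jar and power strip looked unmoved in the final picture. I did not re-measure their positions.
- **Forces:** they stayed below about 15 N in the readings taken after each move.

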